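# Cover the topping pots after the waffle workshop

## Task

The waffle workshop is over: cover the four white topping pots, setting each wooden lid (do not drop it) on the pot of its own shape and size so that it lies flat, centred and squared up on the rim. The oblong lid has got partly under the waffle iron's front ledge and has to be drawn out towards you before it can be lifted. Leave the pots standing where they are.

Things in the scene. Friction and masses are not known exactly. Their poses are not given: they have to be found in the camera images.
- lid_large_grip (a point): Beech lid, round, 114 mm in diameter, 6 mm thick, with an upright turned knob 22 mm in diameter in its middle, 50 mm high in all. Point: mid-lid, 30 mm above its underside, where to pinch the handle; z up. About 140 g. Goes on pot_large.
- lid_small_grip (a point): Beech lid, round, 82 mm in diameter, 6 mm thick, with an upright turned knob 22 mm in diameter in its middle, 50 mm high in all. Point: mid-lid, 30 mm above its underside, where to pinch the handle; z up. About 90 g. Goes on pot_small.
- lid_square_grip (a point): Beech lid, square, 88 x 88 mm, 6 mm thick, with an upright wooden bar handle (46 mm along x, 20 mm along y) in its middle, 50 mm high in all. Point: mid-lid, 30 mm above its underside, where to pinch the handle; z up, x and y along the sides. About 120 g. Goes on pot_square.
- lid_oblong_grip (a point): Beech lid, oblong, 140 mm along x and 80 mm along y, 6 mm thick, with an upright wooden bar handle (46 mm along x, 20 mm along y) in its middle, 50 mm high in all. Point: mid-lid, 30 mm above its underside, where to pinch the handle; z up, x along the long side. About 150 g. Goes on pot_oblong. Its far 22 to 34 mm lie under the iron's ledge; sliding it 50 mm towards the ledge's -x frees it.
- pot_large: Open white stoneware pot, round, 104 mm outer diameter, walls 5 mm, 50 mm high, standing loose on the worktop (about 700 g). Origin: centre of its underside, z up. Its lid (10 mm wider than the pot) rests flat on the rim, its point then 80 mm above this origin.
- pot_small: Open white stoneware pot, round, 72 mm outer diameter, walls 5 mm, 50 mm high, standing loose on the worktop (about 500 g). Origin: centre of its underside, z up. Its lid (10 mm wider than the pot) rests flat on the rim, its point then 80 mm above this origin.
- pot_square: Open white stoneware pot, square, 78 x 78 mm outside, walls 5 mm, 50 mm high, standing loose on the worktop (about 600 g). Origin: centre of its underside, z up, x and y along its sides. Its lid (10 mm wider than the pot) rests flat on the rim, its point then 80 mm above this origin.
- pot_oblong: Open white stoneware pot, oblong, 130 mm along x and 70 mm along y outside, walls 5 mm, 50 mm high, standing loose on the worktop (about 700 g). Origin: centre of its underside, z up, x along the long side. Its lid (10 mm wider than the pot) rests flat on the rim, its point then 80 mm above this origin.
- iron_ledge (a point): Middle of the front lower edge of the thin ledge, 220 mm wide (y), that juts from the front of the fixed steel waffle iron (dark plates, 280 mm wide, 240 mm deep, 167 mm high). -x is the iron's front, facing the robot. The point is 12 mm above the worktop (the ledge's underside); the ledge's top is 20 mm up; the iron's base begins 70 mm behind the edge (+x).
Things that resemble listed ones, but are neither listed nor needed, are in the scene too. What is shaped like the part that bears lid_square_grip but green or pink is not meant.

How it is judged:
By the outcome, as a careful person would: the job done as asked, in the order asked, and still so for the second after the job is handed in, with the robot touching nothing.
It also fails if it takes over 128 s, if anything falls off the work surface, if the arm or the gripper's body presses on something with over 40 N, if the wrist force passes 120 N, or if a joint passes its speed limit or range.

## Robot

A 6-joint arm with a two-finger parallel gripper is mounted at the origin on the work surface. World frame = base frame: x ahead of the robot, y to its left, z up, the work surface at z = 0. Lengths are in m, angles in rad, forces in N, time in s.
With the tool pointing down it reaches from about 0.3 to 0.875 m from the base axis. Payload 6.4 kg.
Tool frame: the origin (TCP) lies midway between the tips of the shut fingers; the grasp point (between the pads) lies 19 mm behind it (ctrl.pinch_z is the distance from the TCP to the grasp point, in m); z points along the fingers, y is the line along which they close (so a half turn about z gives the same grasp; the last joint's range is limited). The gripper opens to 85 mm and grips with 20 to 120 N. Pads are 22 mm wide; open, the fingers measure 114 mm over their backs; the gripper's body (76 mm by 85 mm) begins 54 mm behind the grasp point. The pads swing forward as they close: fully open they stand 13 mm farther back than shut.
Start: joints at [-1.426, 0.181, 1.607, -0, 1.354, -0.206], TCP at [0.198, -0.54, 0.231] pointing down, gripper open.
Joint ranges: [-2.99, 2.99], [-0.89, 2.07], [0.3, 2.58], [-1.14, 4.28], [0, 2.63], [-3.12, 3.12]. Speed limits (rad/s): [2.57, 2.57, 3.01, 3.14, 3.14, 3.14].

## Interface

Orientations are given as a unit quaternion [w, x, y, z].
In Python, from bench import ctrl gives the robot as it stands.
- The arm moves only by the tool apply_moves, never from a script. Its argument "moves" is a list of rows, each an object with "jaw": the opening, from 0 (shut) to 1 (fully open); "offset": the shift along the tool's x, y, z in mm, a list of three; "rot": the turn, a rotation vector about the tool's x, y, z in degrees, a list of three. In form: [{"jaw": jaw, "offset": [dx, dy, dz], "rot": [ax, ay, az]}, ...]. A call has exactly 5 rows; each row shifts and turns the commanded pose from where the row before left it, along the tool's axes as they then stand; what a row does not reach is not made up. A row lasts 1/8 s, in which the tool goes at most 62.5 mm and 10.7 degrees, less where a joint would pass 70% of its speed; a pose out of reach is approached as far as the arm can. A call is refused whole if a number of a shift passes 62.5 or a number of a turn 10.7, either way. A call with a gripper value outside its range is refused whole. The fingers move at their own pace and stop on an object; the grip force is fixed at half the most. Time passes only in rows, so rows that do not move let the fingers close, or fill a call up. It gives the time, the measured TCP pose, the force, the opening and the grip force at its end, in the units of the state.
- ctrl.get_obs(): the state, without advancing time (a new reading comes with each control period).
- ctrl.camera(name): name is "scene" or "side" or "wrist"; returns (picture, depth): 384x512x3 uint8, red, green, blue; 384x512 float32, m along the optical axis (not along the pixel's ray), 0 where there is no reading.
- ctrl.camera_params(name): a dict with "K" (3x3 intrinsics, pixels), "dist" ([k1, k2, p1, p2, k3] as OpenCV has them; the pictures are not rectified), "cam_to_world" (4x4, takes a point from camera to world coordinates); the wrist camera has in their place "mount" (4x4, takes a point from camera to tool coordinates, whose origin is the TCP and whose axes are the flange's). Camera axes: x right, y down, z forward; pixel columns grow to the right and rows downward; lengths in m; the calibration is good to about 2 mm. A picture is of the moment at which its call begins: read the wrist's pose just before it. camera_params takes no time and is no camera call.
- ctrl.hand_in(): hands the job in; it is judged then, once.
Trained networks look in the newest picture that a camera, given by its name, has taken for a name from the list of things; names that differ only in an ending like _2 or _b are one class to them, and where a whole thing is asked for, a point or a joint stands for the part that bears it (a point fixed in the world has none). Each returns a list of dicts, best first, with "score" (0 to 1); they miss things now and then, are a little off and sometimes report something else, mostly with a low value. They report only what shows in the picture. A call takes as long as a camera call. They do not tell look-alikes from the thing itself.
- ctrl.outline_of(camera, target): "region" (384x512 bool, what is visible of it) and "position" ([column, row] in pixels, amid what is visible of it).
The state is a dict: "time_s": time; "q": joint angles; "dq": joint speeds; "joint_efforts": joint torques, N m; "eef_pos": TCP position; "eef_rot": TCP orientation; "wrist_force": force on the tool from outside, world axes, zero at the start; "torque": the same for the moment, N m; "opening": opening from 0.0 (shut) to 1.0 (fully open); "grasp_force": force on a finger pad.
Only numpy, scipy, OpenCV 4.12 (cv2) and the standard library are available. Lean on these libraries where they do the work, as an engineer would, in place of code of your own. Each camera call takes 0.05 s, during which the arm holds its last target. There are 200 camera calls.

## Working session

There is one attempt and no reset: what is moved stays moved. The work goes in short steps, Python scripts to look and compute and a tool call to move; the robot and the scene stay as the last step left them, time stands still between calls to the robot, and variables do not carry over. Pictures are saved under pics/ and viewed, at most 14 in all, crops included, and the job is handed in when it is done.

Besides the shell and the picture viewer there is one more tool, called after "Request:" in YAML: its name, and indented under it one key for each argument. apply_moves: Moves the arm, as the interface text tells. Its arguments: {"type":"object","properties":{"moves":{"type":"array"}},"required":["moves"]}

```bash
ls; mkdir -p pics
python3 - <<'E'
from bench import ctrl
import cv2
o=ctrl.get_obs();print(o)
ims=[]
for n in("scene","side"):
    p,d=ctrl.camera(n);ims.append(p);P=ctrl.camera_params(n);print(n,P)
    cv2.imwrite(f"pics/{n}0.png",cv2.resize(p[:,:,::-1],(800,600)))
print(ctrl.camera_params("wrist"), ctrl.pinch_z)
E
```

```text
pics
{'time_s': 0.0, 'q': array([-1.42629286e+00,  1.81507178e-01,  1.60802194e+00,  6.79027596e-06,
        1.35379924e+00, -2.06302373e-01]), 'dq': array([-0.00147872, -0.00053708,  0.00052304,  0.0010916 , -0.00068258,
        0.00055435]), 'joint_efforts': array([-6.01537704e-04, -4.44875515e+01, -3.51330221e+01, -4.00653526e-04,
        9.15121171e-03, -4.11215893e-06]), 'eef_pos': array([ 0.1975368 , -0.53941165,  0.23039646]), 'eef_rot': array([-8.67334370e-04,  9.84656065e-01,  1.74504101e-01,  3.01251546e-05]), 'wrist_force': array([-1.06855399,  0.31677343,  0.89291156]), 'torque': array([0.03287328, 0.00922437, 0.0086833 ]), 'grasp_force': 0.0, 'opening': 0.996353821068867}
scene {'K': array([[444.29001938,   0.        , 254.98086491],
       [  0.        , 444.29001938, 193.09441216],
       [  0.        ,   0.        ,   1.        ]]), 'dist': array([-0.06024486,  0.        ,  0.        ,  0.        ,  0.        ]), 'cam_to_world': array([[-0.90414079,  0.33486168, -0.2653245 ,  0.93874818],
       [ 0.4271363 ,  0.72181575, -0.54455174,  0.74036694],
       [ 0.00916589
[... 510 characters left out ...]
7411582 , -0.67127055,  0.88989978],
       [ 0.        ,  0.        ,  0.        ,  1.        ]])}
{'K': array([[303.38143781,   0.        , 254.62683921],
       [  0.        , 303.38143781, 194.25691287],
       [  0.        ,   0.        ,   1.        ]]), 'dist': array([-0.00771074,  0.        ,  0.        ,  0.        ,  0.        ]), 'mount': array([[ 2.92440371e-04, -9.49917798e-01, -3.12499747e-01,
         7.89775705e-02],
       [ 9.99999915e-01,  1.87189003e-04,  3.66804074e-04,
        -1.10984756e-04],
       [-2.89937202e-04, -3.12499828e-01,  9.49917772e-01,
        -1.43258016e-01],
       [ 0.00000000e+00,  0.00000000e+00,  0.00000000e+00,
         1.00000000e+00]])} 0.0187
```

View pics/scene0.png

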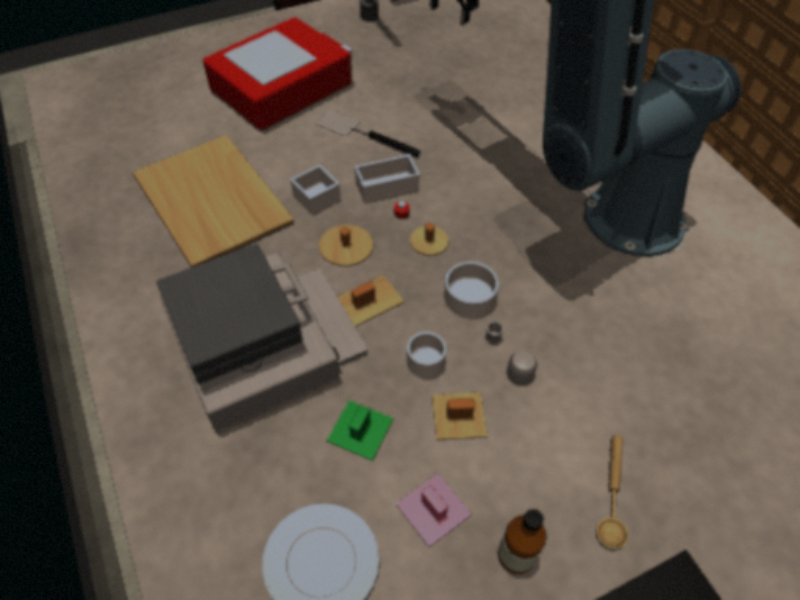

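View pics/side0.png

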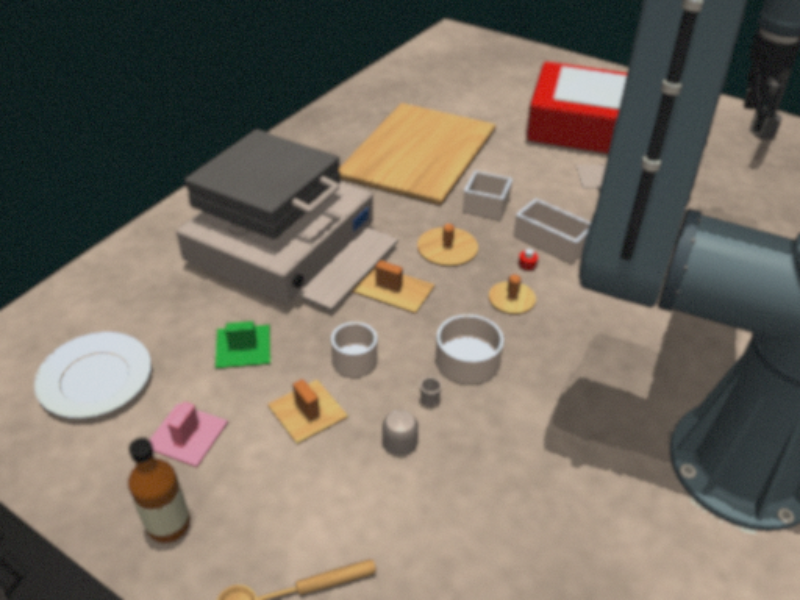

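Candidates in the scene picture (800x600): square lid – beech (460,414), green (360,430) and pink (435,508) are decoys. Large round lid is (346,243), small round (429,238), oblong (365,298). The pots are large (471,287), small (427,353), square (315,187) and oblong (388,177). Measuring them next.

```bash
cat > h.py <<'E'
from bench import ctrl
import cv2, numpy as np
from scipy.spatial.transform import Rotation as R
def pose():
    o=ctrl.get_obs();q=o["eef_rot"];T=np.eye(4);T[:3,:3]=R.from_quat([q[1],q[2],q[3],q[0]]).as_matrix();T[:3,3]=o["eef_pos"];return T
def cloud(cam):
    T=pose();im,d=ctrl.camera(cam);P=ctrl.camera_params(cam)
    C=P["cam_to_world"] if "cam_to_world" in P else T@P["mount"]
    v,u=np.mgrid[0:384,0:512]
    n=cv2.undistortPoints(np.stack([u,v],-1).reshape(-1,1,2).astype(float),P["K"],P["dist"]).reshape(384,512,2)
    X=np.dstack([n[...,0]*d,n[...,1]*d,d])@C[:3,:3].T+C[:3,3]
    X[d<=0]=np.nan
    return im,X
def circ(p):
    from scipy.optimize import least_squares
    c=np.r_[p.mean(0),.05]
    s=least_squares(lambda c:np.hypot(p[:,0]-c[0],p[:,1]-c[1])-c[2],c,loss="soft_l1",f_scale=.002);return s.x
def rect(p):
    (c,s,a)=cv2.minAreaRect((p*1000).astype(np.float32))
    if s[0]<s[1]: s=s[::-1];a+=90
    return np.round(c,1),np.round(s,1),round((a+90)%180-90,1)
def hull_edge(p,cell=.001):
    return p[cv2.convexHull(p.astype(np.float32),returnPoints=False)[:,0]]
E
python3 - <<'E'
from h import *
L="lid_large_grip lid_small_grip lid_square_grip lid_oblong_grip pot_large pot_small pot_square pot_oblong".split()
er=np.ones((3,3),np.uint8)
for cam in("scene","side"):
    im,X=cloud(cam)
    for n in L:
        for r in ctrl.outline_of(cam,n)[:3]:
            if r["score"]<.3: continue
            m=cv2.erode(r["region"].astype(np.uint8),er)>0
            p=X[m];p=p[~np.isnan(p[:,0])]
            z=p[:,2]
            col=im[m].mean(0).astype(int)
            sel=(z>-.004)&(z<.014) if "lid" in n else (z>.042)&(z<.058)
            q=p[sel]
            if len(q)<10: print(cam,n,"few",len(p));continue
            f=circ(hull_edge(q[:,:2])) if ("large" in n or "small" in n) else rect(q[:,:2])
            h=p[z>.035] if "lid" in n else q
            print(cam,n,round(r["score"],2),np.round(r["position"]),col,np.round(np.median(q[:,2])*1000,1),f,"top",np.round(h.mean(0)*1000) if len(h) else None,rect(h[:,:2])[2] if len(h)>5 else None)
E
```

```text
scene lid_large_grip 0.58 [222. 156.] [138 110  66] 6.8 [ 0.61180463 -0.19234222  0.05110781] top [ 611. -189.   46.] 66.1
scene lid_small_grip 0.79 [275. 155.] [129 108  65] 6.6 [ 0.44799331 -0.12948452  0.03724186] top [ 450. -126.   45.] -7.0
scene lid_square_grip 0.7 [234. 273.] [ 35 110  46] 8.0 (array([752.5, 214.8]), array([84.8, 84.1]), -49.7) top [754. 218.  50.] 40.0
scene lid_square_grip 0.67 [292. 266.] [129  99  58] 7.8 (array([586.4, 263. ]), array([82.4, 82.3]), 69.7) top [587. 265.  49.] -18.3
scene lid_square_grip 0.67 [275. 324.] [137 105 117] 7.0 (array([706. , 396.4]), array([81.6, 80.2]), 10.8) top [706. 398.  49.] -77.3
scene lid_oblong_grip 0.95 [238. 193.] [124  97  57] 6.7 (array([625.3, -37. ]), array([103. ,  74.8]), 5.8) top [640. -32.  47.] 5.6
scene pot_large 0.65 [300. 186.] [106 104 104] 47.9 [0.44233448 0.03965853 0.05053913] top [447.  55.  48.] 32.9
scene pot_large 0.36 [219. 156.] [138 110  66] 48.5 [ 0.61039761 -0.19058839  0.01133866] top [ 610. -190.   48.] -39.1
scene pot_small 0.65 [270. 225.] [101  98  96] 48.7 [0.59088779 0.13921654 0.034127
[... 874 characters left out ...]
701.4, 399.4]), array([86.1, 83.9]), 10.2) top [699. 404.  47.] -74.7
side lid_oblong_grip 0.58 [251. 185.] [175 136  84] 6.0 (array([628.6, -34.1]), array([121. ,  83.2]), 8.4) top [634. -29.  46.] 4.8
side pot_large 0.85 [302. 223.] [150 144 139] 47.4 [0.43699781 0.04256978 0.05073449] top [430.  52.  47.] -62.9
side pot_small 0.85 [229. 223.] [138 129 122] 47.3 [0.58624635 0.14236457 0.03456123] top [583. 148.  47.] -55.2
side pot_square 0.84 [312. 128.] [130 120 112] 47.1 (array([ 610.9, -352.9]), array([85. , 74.6]), -76.3) top [ 606. -345.   47.] -76.3
side pot_oblong 0.96 [352. 148.] [125 114 107] 47.2 (array([ 453. , -318.2]), array([125.4,  75.6]), -7.1) top [ 453. -308.   47.] -7.1
```

```bash
cat > plan.py <<'E'
import sys,json
from h import *
def plan(x,y,z,yaw,n,jaw=1,T=None):
    T=pose() if T is None else T.copy();a=np.radians(yaw)
    G=np.array([[np.cos(a),np.sin(a),0],[np.sin(a),-np.cos(a),0],[0,0,-1.]])
    p0=T[:3,3].copy();rv=R.from_matrix(T[:3,:3].T@G).as_rotvec(degrees=True)
    rv=np.round(rv/n,1);rows=[]
    for k in range(n):
        tgt=p0+(np.array([x,y,z])-p0)*(k+1)/n
        o=np.round(T[:3,:3].T@(tgt-T[:3,3])*1000,1)
        rows.append({"jaw":jaw,"offset":o.tolist(),"rot":rv.tolist()})
        T[:3,3]+=T[:3,:3]@o/1000;T[:3,:3]=T[:3,:3]@R.from_rotvec(rv,degrees=True).as_matrix()
    for i in range(0,n,5):print(json.dumps(rows[i:i+5]))
    return T
if __name__=="__main__":
    T=None
    for s in sys.argv[1:]:   # x,y,z,yaw,n,jaw
        v=[float(t) for t in s.split(",")];T=plan(*v[:4],int(v[4]),v[5],T);print("-")
E
python3 plan.py .5,-.1,.32,180,20,1
```

```text
[{"jaw": 1.0, "offset": [21.8, -15.5, -4.4], "rot": [-0.0, 0.0, -8.0]}, {"jaw": 1.0, "offset": [23.7, -12.3, -4.5], "rot": [-0.0, 0.0, -8.0]}, {"jaw": 1.0, "offset": [25.1, -8.8, -4.4], "rot": [-0.0, 0.0, -8.0]}, {"jaw": 1.0, "offset": [26.2, -5.3, -4.4], "rot": [-0.0, 0.0, -8.0]}, {"jaw": 1.0, "offset": [26.6, -1.6, -4.5], "rot": [-0.0, 0.0, -8.0]}]
[{"jaw": 1.0, "offset": [26.6, 2.2, -4.4], "rot": [-0.0, 0.0, -8.0]}, {"jaw": 1.0, "offset": [26.1, 5.8, -4.4], "rot": [-0.0, 0.0, -8.0]}, {"jaw": 1.0, "offset": [25.0, 9.4, -4.5], "rot": [-0.0, 0.0, -8.0]}, {"jaw": 1.0, "offset": [23.4, 12.8, -4.4], "rot": [-0.0, 0.0, -8.0]}, {"jaw": 1.0, "offset": [21.5, 15.9, -4.4], "rot": [-0.0, 0.0, -8.0]}]
[{"jaw": 1.0, "offset": [19.0, 18.7, -4.5], "rot": [-0.0, 0.0, -8.0]}, {"jaw": 1.0, "offset": [16.2, 21.2, -4.4], "rot": [-0.0, 0.0, -8.0]}, {"jaw": 1.0, "offset": [13.1, 23.3, -4.4], "rot": [-0.0, 0.0, -8.0]}, {"jaw": 1.0, "offset": [9.7, 24.8, -4.5], "rot": [-0.0, 0.0, -8.0]}, {"jaw": 1.0, "offset": [6.2, 26.0, -4.4], "rot": [-0.0, 0.0, -8.0]}]
[{"jaw": 1.0, "offset": [2.5, 26.6, -4.5], "rot": [-0.0, 0.0, -8.0]}, {"jaw": 1.0, "offset": [-1.2, 26.6, -4.4], "rot": [-0.0, 0.0, -8.0]}, {"jaw": 1.0, "offset": [-4.9, 26.3, -4.4], "rot": [-0.0, 0.0, -8.0]}, {"jaw": 1.0, "offset": [-8.5, 25.3, -4.5], "rot": [-0.0, 0.0, -8.0]}, {"jaw": 1.0, "offset": [-12.0, 23.8, -4.4], "rot": [-0.0, 0.0, -8.0]}]
-
```

Request:
apply_moves:
  moves:
    - {"jaw": 1, "offset": [22, -15.5, -4.5], "rot": [0, 0, -8]}
    - {"jaw": 1, "offset": [23.5, -12.5, -4.5], "rot": [0, 0, -8]}
    - {"jaw": 1, "offset": [25, -9, -4.5], "rot": [0, 0, -8]}
    - {"jaw": 1, "offset": [26, -5.5, -4.5], "rot": [0, 0, -8]}
    - {"jaw": 1, "offset": [26.5, -1.5, -4.5], "rot": [0, 0, -8]}

```text
time_s: 1.62
eef_pos: [0.2731, -0.4292, 0.254]
eef_rot: [0.0, 0.864, 0.503, -0.0]
wrist_force: [0.5, -0.3, -0.9]
opening: 1.005
grasp_force: 0.0
```

Request:
apply_moves:
  moves:
    - {"jaw": 1, "offset": [26.5, 2, -4.5], "rot": [0, 0, -8]}
    - {"jaw": 1, "offset": [26, 6, -4.5], "rot": [0, 0, -8]}
    - {"jaw": 1, "offset": [25, 9.5, -4.5], "rot": [0, 0, -8]}
    - {"jaw": 1, "offset": [23.5, 13, -4.5], "rot": [0, 0, -8]}
    - {"jaw": 1, "offset": [21.5, 16, -4.5], "rot": [0, 0, -8]}

```text
time_s: 2.25
eef_pos: [0.3491, -0.3192, 0.2766]
eef_rot: [0.0, 0.64, 0.768, -0.0]
wrist_force: [0.3, 0.1, 0.0]
opening: 1.0
grasp_force: 0.0
```

Request:
apply_moves:
  moves:
    - {"jaw": 1, "offset": [19, 18.5, -4.5], "rot": [0, 0, -8]}
    - {"jaw": 1, "offset": [16, 21, -4.5], "rot": [0, 0, -8]}
    - {"jaw": 1, "offset": [13, 23.5, -4.5], "rot": [0, 0, -8]}
    - {"jaw": 1, "offset": [9.5, 25, -4.5], "rot": [0, 0, -8]}
    - {"jaw": 1, "offset": [6, 26, -4.5], "rot": [0, 0, -8]}

```text
time_s: 2.88
eef_pos: [0.425, -0.2097, 0.2991]
eef_rot: [0.0, 0.339, 0.941, -0.0]
wrist_force: [-0.1, -0.3, 0.3]
opening: 0.998
grasp_force: 0.0
```

Request:
apply_moves:
  moves:
    - {"jaw": 1, "offset": [2.5, 26.5, -4.5], "rot": [0, 0, -8]}
    - {"jaw": 1, "offset": [-1, 26.5, -4.5], "rot": [0, 0, -8]}
    - {"jaw": 1, "offset": [-5, 26.5, -4.5], "rot": [0, 0, -8]}
    - {"jaw": 1, "offset": [-8.5, 25.5, -4.5], "rot": [0, 0, -8]}
    - {"jaw": 1, "offset": [-12, 24, -4.5], "rot": [0, 0, -8]}

```text
time_s: 3.5
eef_pos: [0.5005, -0.0993, 0.3216]
eef_rot: [0.0, -0.003, 1.0, -0.0]
wrist_force: [-0.0, 0.9, 0.4]
opening: 1.001
grasp_force: 0.0
```

```bash
cat > meas.py <<'E'
from h import *
from scipy.optimize import least_squares
SZ=dict(lid_large_grip=57,lid_small_grip=41,lid_square_grip=(44,44),lid_oblong_grip=(70,40),pot_large=52,pot_small=36,pot_square=(39,39),pot_oblong=(65,35))
def measure(names,cam="wrist",save=None,show=True):
    im,X=cloud(cam);out={}
    if save: cv2.imwrite(save,cv2.resize(im[:,:,::-1],(800,600)))
    for n in names:
        for r in ctrl.outline_of(cam,n)[:3]:
            if r["score"]<.3: continue
            m=r["region"];col=im[m].astype(int).mean(0)
            if "square_grip" in n and not (col[0]>col[1]*1.1 and col[1]>col[2]*1.2): continue
            p=X[cv2.erode(m.astype(np.uint8),np.ones((3,3)))>0];p=p[~np.isnan(p[:,0])];z=p[:,2]
            lid="lid" in n
            zt=.006 if lid else .05
            q=p[(z<zt+.009)&(z>zt-.008)]
            if len(q)<20: continue
            s=SZ[n]
            f=circ(hull_edge(q[:,:2]))*1000 if isinstance(s,int) else rect(q[:,:2])
            h=p[z>.04]; t=rect(h[:,:2]) if lid and len(h)>8 else None
            print(n,round(r["score"],2),np.round(r["position"]),"z",np.round(np.median(q[:,2])*1000,1),np.round(f,1) if isinstance(s,int) else f,"top",t)
E
python3 - <<'E'
from meas import *
print(ctrl.get_obs()["eef_pos"],ctrl.get_obs()["eef_rot"],ctrl.get_obs()["time_s"])
measure(list(SZ),save="pics/w1.png")
E
```

```text
[ 0.50054214 -0.09927789  0.32155223] [ 1.08552559e-04 -3.18168932e-03  9.99994930e-01 -6.91762472e-05] 3.5
lid_large_grip 0.82 [199. 215.] z 6.7 [ 608.3 -193.7   54.9] top (array([ 607.9, -193.4]), array([20.3, 20.1]), 89.5)
lid_small_grip 0.62 [231. 115.] z 6.8 [ 443.2 -131.2   38.8] top (array([ 442.7, -131. ]), array([20.4, 20.2]), 0.5)
lid_square_grip 0.58 [478. 205.] z 6.6 (array([582.9, 262.3]), array([88.2, 84.7]), 68.8) top (array([583.1, 262.2]), array([46.3, 18.9]), -22.2)
lid_oblong_grip 0.67 [293. 224.] z 6.7 (array([625.9, -38.6]), array([119.5,  76.5]), 6.4) top (array([635.5, -37.2]), array([46.1, 20. ]), 6.6)
pot_large 0.94 [356. 108.] z 49.9 [436.5  35.9  50.4] top None
pot_large 0.53 [ 96. 116.] z 50.1 [ 453.5 -320.1   70.7] top None
pot_small 0.89 [410. 209.] z 49.5 [585.6 136.6  34.8] top None
pot_square 0.56 [ 90. 222.] z 49.8 (array([ 611.8, -355.5]), array([77.1, 76.9]), -76.7) top None
pot_oblong 0.91 [ 93. 115.] z 50.1 (array([ 454.1, -321.6]), array([129.3,  70.3]), -7.5) top None
```

View pics/w1.png

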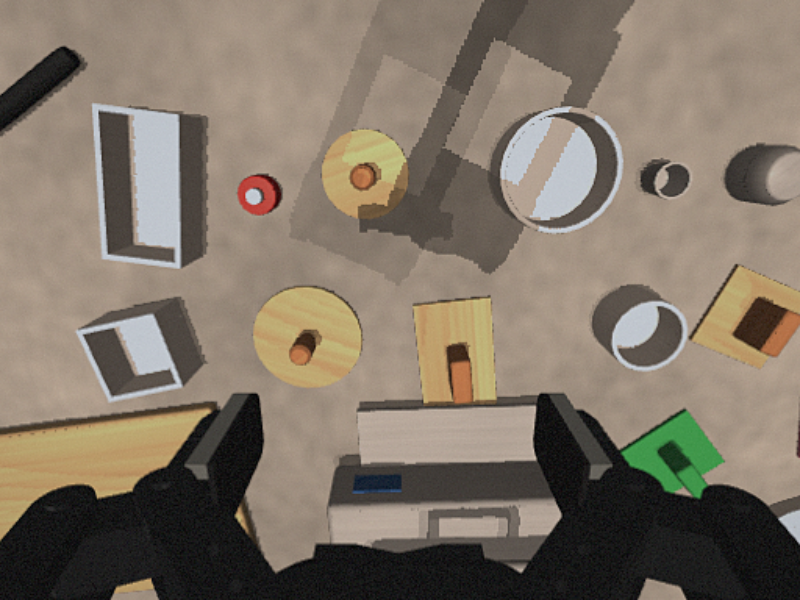

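The picture shows the oblong lid (455,350) partly under the ledge (front edge about row 400), and all the pots and beech lids are clear. I'll start with the oblong lid.

```bash
python3 plan.py .6355,-.0372,.11,186.6,5,1 .6355,-.0372,.011,186.6,5,1
```

```text
[{"jaw": 1.0, "offset": [-27.2, 12.7, 42.2], "rot": [-0.0, -0.0, -1.3]}, {"jaw": 1.0, "offset": [-27.4, 12.1, 42.2], "rot": [-0.0, -0.0, -1.3]}, {"jaw": 1.0, "offset": [-27.7, 11.5, 42.3], "rot": [-0.0, -0.0, -1.3]}, {"jaw": 1.0, "offset": [-28.0, 10.8, 42.2], "rot": [-0.0, -0.0, -1.3]}, {"jaw": 1.0, "offset": [-28.2, 10.2, 42.2], "rot": [-0.0, -0.0, -1.3]}]
-
[{"jaw": 1.0, "offset": [-0.0, -0.0, 19.8], "rot": [0.0, -0.0, -0.0]}, {"jaw": 1.0, "offset": [-0.0, -0.0, 19.8], "rot": [0.0, -0.0, -0.0]}, {"jaw": 1.0, "offset": [-0.0, -0.0, 19.8], "rot": [0.0, -0.0, -0.0]}, {"jaw": 1.0, "offset": [-0.0, -0.0, 19.8], "rot": [0.0, -0.0, -0.0]}, {"jaw": 1.0, "offset": [-0.0, -0.0, 19.8], "rot": [0.0, -0.0, -0.0]}]
-
```

Request:
apply_moves:
  moves:
    - {"jaw": 1, "offset": [-27, 12.5, 42], "rot": [0, 0, -1.3]}
    - {"jaw": 1, "offset": [-27.5, 12, 42], "rot": [0, 0, -1.3]}
    - {"jaw": 1, "offset": [-27.5, 11.5, 42], "rot": [0, 0, -1.3]}
    - {"jaw": 1, "offset": [-28, 11, 42], "rot": [0, 0, -1.3]}
    - {"jaw": 1, "offset": [-28, 10, 42], "rot": [0, 0, -1.3]}

```text
time_s: 4.58
eef_pos: [0.6361, -0.0369, 0.1099]
eef_rot: [0.0, -0.057, 0.998, -0.0]
wrist_force: [1.1, -1.1, 0.3]
opening: 0.996
grasp_force: 0.0
```

```bash
python3 - <<'E'
from meas import *
measure(["lid_oblong_grip","pot_oblong"],save="pics/w2.png")
im,X=cloud("wrist")
for u in range(150,380,40): # ledge edge by depth jump
    z=X[:,u,2]; k=[i for i in range(380) if .014<z[i]<.028]
    if k: print(u,k[0],np.round(X[k[0],u]*1000))
E
python3 plan.py .6355,-.0372,.012,186.6,5,1
```

```text
lid_oblong_grip 0.92 [254. 174.] z 6.7 (array([626.5, -38.5]), array([120.4,  78.9]), 6.8) top (array([635.9, -37.1]), array([45.9, 19.7]), 7.0)
150 245 [ 685. -121.   15.]
190 248 [684. -87.  15.]
230 251 [682. -52.  16.]
270 253 [680. -17.  16.]
310 255 [679.  18.  15.]
350 0 [483.  12.  15.]
[{"jaw": 1.0, "offset": [-0.2, -0.1, 19.6], "rot": [0.0, -0.0, -0.0]}, {"jaw": 1.0, "offset": [-0.3, -0.1, 19.6], "rot": [0.0, -0.0, -0.0]}, {"jaw": 1.0, "offset": [-0.2, -0.2, 19.6], "rot": [0.0, -0.0, -0.0]}, {"jaw": 1.0, "offset": [-0.3, -0.1, 19.6], "rot": [0.0, -0.0, -0.0]}, {"jaw": 1.0, "offset": [-0.2, -0.1, 19.5], "rot": [0.0, -0.0, -0.0]}]
-
```

Request:
apply_moves:
  moves:
    - {"jaw": 1, "offset": [0, 0, 19.5], "rot": [0, 0, 0]}
    - {"jaw": 1, "offset": [0, 0, 19.5], "rot": [0, 0, 0]}
    - {"jaw": 1, "offset": [0, 0, 19.5], "rot": [0, 0, 0]}
    - {"jaw": 1, "offset": [0, 0, 19.5], "rot": [0, 0, 0]}
    - {"jaw": 1, "offset": [0, 0, 19.5], "rot": [0, 0, 0]}

```text
time_s: 5.4
eef_pos: [0.6351, -0.0366, 0.0123]
eef_rot: [-0.0, -0.057, 0.998, 0.0]
wrist_force: [0.4, 1.2, 0.2]
opening: 1.003
grasp_force: 0.0
```

Request:
apply_moves:
  moves:
    - {"jaw": 0, "offset": [0, 0, 0], "rot": [0, 0, 0]}
    - {"jaw": 0, "offset": [0, 0, 0], "rot": [0, 0, 0]}
    - {"jaw": 0, "offset": [0, 0, 0], "rot": [0, 0, 0]}
    - {"jaw": 0, "offset": [0, 0, 0], "rot": [0, 0, 0]}
    - {"jaw": 0, "offset": [0, 0, 0], "rot": [0, 0, 0]}

```text
time_s: 6.02
eef_pos: [0.6362, -0.0367, 0.0149]
eef_rot: [0.001, -0.058, 0.998, -0.0]
wrist_force: [-0.1, -0.0, 4.0]
opening: 0.227
grasp_force: 60.0
```

Request:
apply_moves:
  moves:
    - {"jaw": 0, "offset": [0, 0, 0], "rot": [0, 0, 0]}
    - {"jaw": 0, "offset": [0, 0, 0], "rot": [0, 0, 0]}
    - {"jaw": 0, "offset": [0, 0, 0], "rot": [0, 0, 0]}
    - {"jaw": 0, "offset": [0, 0, 0], "rot": [0, 0, 0]}
    - {"jaw": 0, "offset": [0, 0, 0], "rot": [0, 0, 0]}

```text
time_s: 6.65
eef_pos: [0.6362, -0.0367, 0.0149]
eef_rot: [0.001, -0.058, 0.998, -0.0]
wrist_force: [-0.9, 0.0, 6.0]
opening: 0.227
grasp_force: 60.2
```

Request:
apply_moves:
  moves:
    - {"jaw": 0, "offset": [0, 0, -2], "rot": [0, 0, 0]}
    - {"jaw": 0, "offset": [6, 0.4, 0], "rot": [0, 0, 0]}
    - {"jaw": 0, "offset": [6, 0.4, 0], "rot": [0, 0, 0]}
    - {"jaw": 0, "offset": [6, 0.4, 0], "rot": [0, 0, 0]}
    - {"jaw": 0, "offset": [6, 0.4, 0], "rot": [0, 0, 0]}

```text
time_s: 7.28
eef_pos: [0.6106, -0.0377, 0.0156]
eef_rot: [-0.0, -0.058, 0.998, 0.0]
wrist_force: [0.2, 0.5, -1.8]
opening: 0.22
grasp_force: 59.2
```

Request:
apply_moves:
  moves:
    - {"jaw": 0, "offset": [7, 0.5, 0], "rot": [0, 0, 0]}
    - {"jaw": 0, "offset": [7, 0.5, 0], "rot": [0, 0, 0]}
    - {"jaw": 0, "offset": [7, 0.5, 0], "rot": [0, 0, 0]}
    - {"jaw": 0, "offset": [7, 0.5, 0], "rot": [0, 0, 0]}
    - {"jaw": 0, "offset": [6, 0.5, 0], "rot": [0, 0, 0]}

```text
time_s: 7.9
eef_pos: [0.5768, -0.0392, 0.0158]
eef_rot: [-0.0, -0.058, 0.998, 0.0]
wrist_force: [-0.2, 0.2, -2.0]
opening: 0.226
grasp_force: 59.2
```

Run:
```python
from meas import *
measure(["lid_oblong_grip"],save="pics/w3.png")
```

```text
lid_oblong_grip 0.66 [252. 199.] z 7.6 (array([576.5, -39.5]), array([138.9,  78.9]), 6.5) top (array([576.3, -39.2]), array([46.2, 19.7]), 6.4)
```

View pics/w3.png

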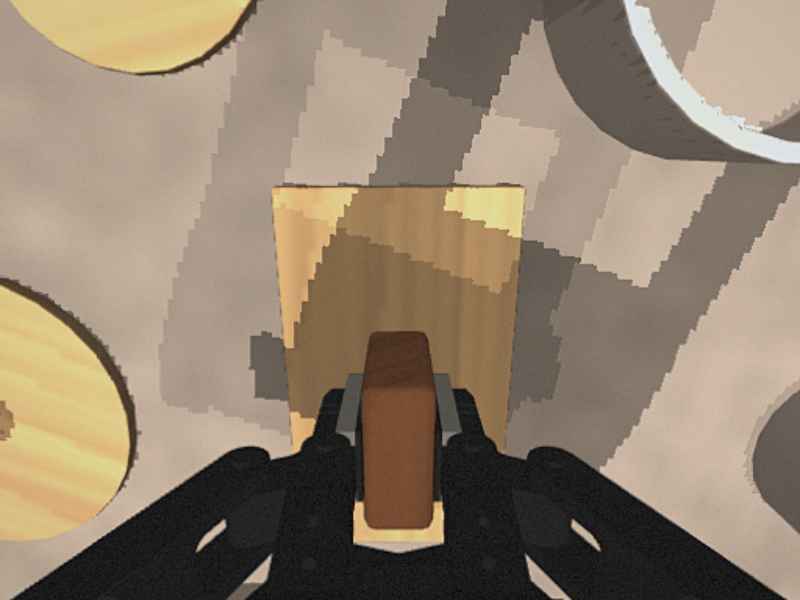

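Fully drawn out and gripped square (handle at (398,430), front edge row 185). Lifting it and carrying it over its pot.

Request:
apply_moves:
  moves:
    - {"jaw": 0, "offset": [0, 0, -10], "rot": [0, 0, 0]}
    - {"jaw": 0, "offset": [0, 0, -25], "rot": [0, 0, 0]}
    - {"jaw": 0, "offset": [0, 0, -35], "rot": [0, 0, 0]}
    - {"jaw": 0, "offset": [0, 0, -40], "rot": [0, 0, 0]}
    - {"jaw": 0, "offset": [0, 0, -35], "rot": [0, 0, 0]}

```text
time_s: 8.62
eef_pos: [0.5779, -0.0393, 0.1633]
eef_rot: [0.001, -0.058, 0.998, -0.0]
wrist_force: [-0.7, 0.4, -2.1]
opening: 0.226
grasp_force: 59.1
```

```bash
python3 plan.py .454,-.3216,.16,172.5,10,0
```

```text
[{"jaw": 0.0, "offset": [15.6, -26.6, 0.3], "rot": [-0.0, 0.0, 1.4]}, {"jaw": 0.0, "offset": [14.8, -27.0, 0.3], "rot": [-0.0, 0.0, 1.4]}, {"jaw": 0.0, "offset": [14.3, -27.4, 0.4], "rot": [-0.0, 0.0, 1.4]}, {"jaw": 0.0, "offset": [13.5, -27.6, 0.3], "rot": [-0.0, 0.0, 1.4]}, {"jaw": 0.0, "offset": [12.9, -28.1, 0.3], "rot": [-0.0, 0.0, 1.4]}]
[{"jaw": 0.0, "offset": [12.2, -28.3, 0.3], "rot": [-0.0, 0.0, 1.4]}, {"jaw": 0.0, "offset": [11.5, -28.6, 0.3], "rot": [-0.0, 0.0, 1.4]}, {"jaw": 0.0, "offset": [10.8, -28.9, 0.4], "rot": [-0.0, 0.0, 1.4]}, {"jaw": 0.0, "offset": [10.1, -29.1, 0.3], "rot": [-0.0, 0.0, 1.4]}, {"jaw": 0.0, "offset": [9.4, -29.4, 0.3], "rot": [-0.0, 0.0, 1.4]}]
-
```

Request:
apply_moves:
  moves:
    - {"jaw": 0, "offset": [15.5, -26.5, 0], "rot": [0, 0, 1.4]}
    - {"jaw": 0, "offset": [15, -27, 0], "rot": [0, 0, 1.4]}
    - {"jaw": 0, "offset": [14, -27.5, 0], "rot": [0, 0, 1.4]}
    - {"jaw": 0, "offset": [13.5, -27.5, 0], "rot": [0, 0, 1.4]}
    - {"jaw": 0, "offset": [13, -28, 0], "rot": [0, 0, 1.4]}

```text
time_s: 9.25
eef_pos: [0.5154, -0.1812, 0.1618]
eef_rot: [0.001, 0.004, 1.0, -0.0]
wrist_force: [1.1, -0.1, -1.7]
opening: 0.223
grasp_force: 59.2
```

Request:
apply_moves:
  moves:
    - {"jaw": 0, "offset": [12, -28.5, 0], "rot": [0, 0, 1.4]}
    - {"jaw": 0, "offset": [11.5, -28.5, 0], "rot": [0, 0, 1.4]}
    - {"jaw": 0, "offset": [11, -29, 0], "rot": [0, 0, 1.4]}
    - {"jaw": 0, "offset": [10, -29, 0], "rot": [0, 0, 1.4]}
    - {"jaw": 0, "offset": [9.5, -29.5, 0], "rot": [0, 0, 1.4]}

```text
time_s: 9.88
eef_pos: [0.4533, -0.3227, 0.1617]
eef_rot: [0.0, 0.065, 0.998, -0.0]
wrist_force: [0.7, -1.2, -1.7]
opening: 0.229
grasp_force: 59.2
```

```bash
cat > held.py <<'E'
import sys
from meas import *
# held lid centre/angle in tool frame (handle top), pot in world, from one wrist view
T=pose();im,X=cloud("wrist")
Z=(X-T[:3,3])@T[:3,:3]   # tool coords
zb=.006-.011             # plate top relative to TCP, about (+z down)
if len(sys.argv)>1: cv2.imwrite(sys.argv[1],cv2.resize(im[:,:,::-1],(800,600)))
c=im.astype(int);wood=(c[...,0]>c[...,2]*1.4)&(c[...,0]>40)
near=(np.abs(Z[...,0])<.09)&(np.abs(Z[...,1])<.09)&wood
pl=Z[near&(Z[...,2]>.002)&(Z[...,2]<.016)]
hd=Z[near&(Z[...,2]>-.045)&(Z[...,2]<-.03)]
print("TCP",np.round(T[:3,3]*1000,1),"yaw",np.round(np.degrees(np.arctan2(T[1,0],T[0,0])),2),"force",np.round(ctrl.get_obs()["wrist_force"],1))
print("plate z",np.round(np.median(pl[:,2])*1000,1) if len(pl) else None,"rect(tool)",rect(pl[:,:2]) if len(pl)>8 else None,"handle",rect(hd[:,:2]) if len(hd)>8 else None)
if len(pl)>50:
    A=np.c_[pl[:,:2],np.ones(len(pl))];k=np.linalg.lstsq(A,pl[:,2],rcond=None)[0];print("plate tilt deg",np.round(np.degrees(k[:2]),2),"circ",np.round(circ(hull_edge(pl[:,:2]))*1000,1))
E
python3 held.py pics/w4.png; python3 -c "
from meas import *
measure(['pot_oblong']);measure(['pot_oblong'],'scene');measure(['pot_oblong'],'side')"
```

```text
TCP [ 453.3 -322.7  161.7] yaw 172.56 force [-1.3 -2.4 -2.1]
plate z 8.2 rect(tool) (array([ 0.1, -0.4]), array([139.6,  80.2]), -0.1) handle (array([ 3. , -2.1]), array([47.7, 46.7]), 36.5)
plate tilt deg [-0.09  0.02] circ [ 4.3 -3.2 74. ]
pot_oblong 0.74 [270. 116.] z 45.3 (array([ 391.9, -296.3]), array([23. ,  0.2]), 83.1) top None
pot_oblong 0.84 [247. 112.] z 47.6 (array([ 458.8, -320.6]), array([125.7,  75.4]), -5.0) top None
pot_oblong 0.91 [352. 146.] z 46.9 (array([ 453.6, -317.6]), array([128.6,  75.8]), -8.2) top None
```

View pics/w4.png

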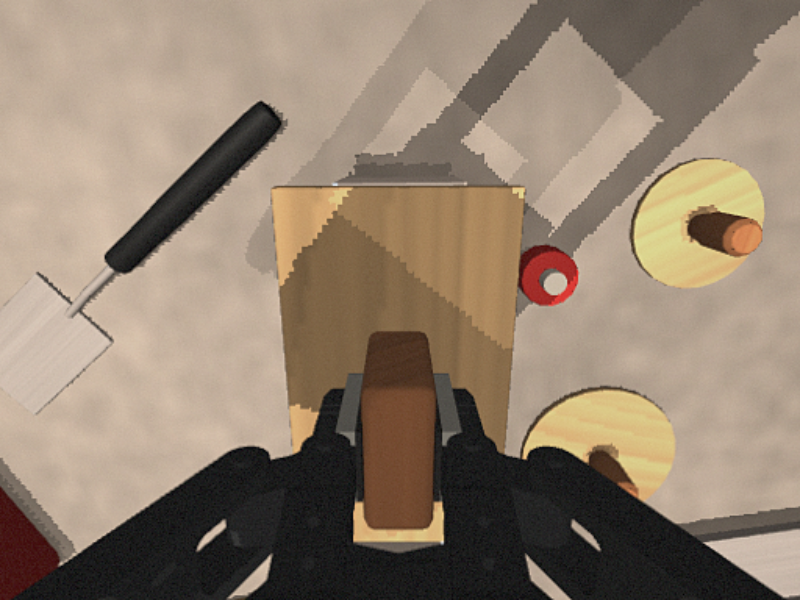

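Request:
apply_moves:
  moves:
    - {"jaw": 0, "offset": [-0.8, 1.6, 25], "rot": [0, 0, 0]}
    - {"jaw": 0, "offset": [0, 0, 25], "rot": [0, 0, 0]}
    - {"jaw": 0, "offset": [0, 0, 22], "rot": [0, 0, 0]}
    - {"jaw": 0, "offset": [0, 0, 14], "rot": [0, 0, 0]}
    - {"jaw": 0, "offset": [0, 0, 7], "rot": [0, 0, 0]}

```text
time_s: 10.85
eef_pos: [0.4545, -0.3194, 0.0672]
eef_rot: [-0.0, 0.064, 0.998, 0.0]
wrist_force: [0.8, -0.3, -1.6]
opening: 0.228
grasp_force: 59.3
```

Request:
apply_moves:
  moves:
    - {"jaw": 0, "offset": [0, 0, 1], "rot": [0, 0, 0]}
    - {"jaw": 0, "offset": [0, 0, 1], "rot": [0, 0, 0]}
    - {"jaw": 0, "offset": [0, 0, 1], "rot": [0, 0, 0]}
    - {"jaw": 0, "offset": [0, 0, 0], "rot": [0, 0, 0]}
    - {"jaw": 0, "offset": [0, 0, 0], "rot": [0, 0, 0]}

```text
time_s: 11.48
eef_pos: [0.4544, -0.3201, 0.065]
eef_rot: [0.0, 0.065, 0.998, -0.0]
wrist_force: [0.3, -0.4, -1.5]
opening: 0.229
grasp_force: 59.3
```

Request:
apply_moves:
  moves:
    - {"jaw": 0, "offset": [0, -0.8, 0.5], "rot": [0, 0, 0]}
    - {"jaw": 0, "offset": [0, 0, 0.5], "rot": [0, 0, 0]}
    - {"jaw": 0, "offset": [0, 0, 0.5], "rot": [0, 0, 0]}
    - {"jaw": 0, "offset": [0, 0, 0], "rot": [0, 0, 0]}
    - {"jaw": 0, "offset": [0, 0, 0], "rot": [0, 0, 0]}

```text
time_s: 12.1
eef_pos: [0.4545, -0.3203, 0.0649]
eef_rot: [-0.0, 0.064, 0.998, 0.0]
wrist_force: [-4.0, 7.2, 13.2]
opening: 0.223
grasp_force: 61.5
```

```bash
python3 held.py
```

```text
TCP [ 454.5 -320.3   64.9] yaw 172.62 force [-4.3  7.3 13.1]
plate z 8.2 rect(tool) (array([ 0.3, -0.4]), array([139.3,  80.2]), -0.1) handle (array([ 2.3, -4.9]), array([48. , 43.1]), 22.7)
plate tilt deg [0.02 0.04] circ [ 4.3 -4.2 72.8]
```

Request:
apply_moves:
  moves:
    - {"jaw": 0, "offset": [0, 0.4, -0.8], "rot": [0, 0, 0]}
    - {"jaw": 0, "offset": [0, 0, 0], "rot": [0, 0, 0]}
    - {"jaw": 0.3, "offset": [0, 0, 0], "rot": [0, 0, 0]}
    - {"jaw": 0.45, "offset": [0, 0, 0], "rot": [0, 0, 0]}
    - {"jaw": 0.7, "offset": [0, 0, 0], "rot": [0, 0, 0]}

```text
time_s: 12.78
eef_pos: [0.4543, -0.3205, 0.0639]
eef_rot: [-0.0, 0.065, 0.998, -0.0]
wrist_force: [-0.3, -0.7, -0.2]
opening: 0.647
grasp_force: 0.0
```

Request:
apply_moves:
  moves:
    - {"jaw": 0.9, "offset": [0, 0, 0], "rot": [0, 0, 0]}
    - {"jaw": 0.9, "offset": [0, 0, -10], "rot": [0, 0, 0]}
    - {"jaw": 0.9, "offset": [0, 0, -30], "rot": [0, 0, 0]}
    - {"jaw": 0.9, "offset": [0, 0, -50], "rot": [0, 0, 0]}
    - {"jaw": 0.9, "offset": [0, 0, -60], "rot": [0, 0, 0]}

```text
time_s: 13.4
eef_pos: [0.4538, -0.3199, 0.2154]
eef_rot: [-0.001, 0.065, 0.998, 0.001]
wrist_force: [0.6, -1.2, -0.0]
opening: 0.9
grasp_force: 0.0
```

Request:
apply_moves:
  moves:
    - {"jaw": 1, "offset": [-25, 0, -40], "rot": [0, 0, 0]}
    - {"jaw": 1, "offset": [-25, 0, -30], "rot": [0, 0, 0]}
    - {"jaw": 1, "offset": [-20, 20, 0], "rot": [0, 0, 0]}
    - {"jaw": 1, "offset": [-20, 20, 0], "rot": [0, 0, 0]}
    - {"jaw": 1, "offset": [0, 0, 0], "rot": [0, 0, 0]}

```text
time_s: 14.02
eef_pos: [0.5498, -0.2911, 0.2847]
eef_rot: [0.0, 0.063, 0.998, -0.0]
wrist_force: [-0.7, 0.5, -0.9]
opening: 1.003
grasp_force: 0.0
```

```bash
cat > placed.py <<'E'
import sys
from meas import *
# placed.py name x y [pic]: fit lid top (z~56) near x,y and rim below it
n,x,y=sys.argv[1],float(sys.argv[2])/1e3,float(sys.argv[3])/1e3
im,X=cloud("wrist")
if len(sys.argv)>4: cv2.imwrite(sys.argv[4],cv2.resize(im[:,:,::-1],(800,600)))
near=np.hypot(X[...,0]-x,X[...,1]-y)<.1
q=X[near&(X[...,2]>.0505)&(X[...,2]<.063)];h=X[near&(X[...,2]>.09)&(X[...,2]<.11)]
A=np.c_[q[:,:2],np.ones(len(q))];k=np.linalg.lstsq(A,q[:,2],rcond=None)[0]
print(n,"z",np.round(np.median(q[:,2])*1e3,1),"tilt",np.round(np.degrees(k[:2]),2),rect(q[:,:2]),"circ",np.round(circ(hull_edge(q[:,:2]))*1e3,1),"handle",rect(h[:,:2]) if len(h)>5 else None)
w=X[near&(X[...,2]>.01)&(X[...,2]<.042)]
if len(w)>20: print("wall",rect(w[:,:2]))
E
python3 placed.py oblong 454 -321 pics/w5.png; python3 -c "
from meas import *
print(ctrl.get_obs()['eef_pos'])
measure(list(SZ))"
```

```text
oblong z 56.7 tilt [0.06 0.  ] (array([ 454.2, -321.6]), array([139.6,  79.9]), -7.3) circ [ 453.7 -323.8   76.6] handle (array([ 454.6, -321.2]), array([45.5, 20.4]), -7.3)
wall (array([ 460.8, -234.8]), array([34.5, 26.4]), -5.7)
[ 0.54901918 -0.29181814  0.28454002]
lid_large_grip 0.74 [327. 184.] z 6.7 [ 608.2 -194.2   55.4] top (array([ 608.4, -194.7]), array([20.7, 20. ]), 3.6)
lid_small_grip 0.96 [366.  58.] z 6.6 [ 443.  -131.6   39.6] top (array([ 442.8, -131.4]), array([21.6, 20.8]), -57.5)
lid_oblong_grip 0.41 [365.  61.] z 6.6 (array([ 442.9, -132.1]), array([80.3, 78.5]), -33.9) top (array([ 442.8, -131.4]), array([21.6, 20.8]), -57.5)
pot_large 0.93 [490.  43.] z 49.2 [438.2  34.7  50.3] top None
pot_square 0.93 [212. 206.] z 50.2 (array([ 612. , -355.9]), array([77.7, 77.3]), 13.3) top None
```

View pics/w5.png

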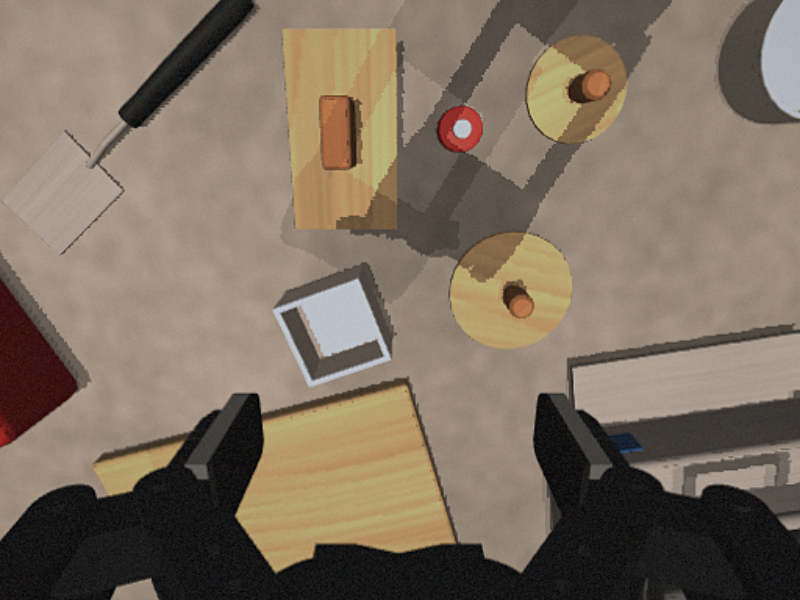

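Oblong lid is on its pot: centre (454.2,-321.6) against the pot's (454.1,-321.6), flat. Next is a better look at the round pots, on the way to the square lid.

```bash
python3 plan.py .53,.09,.27,170,10,1
```

```text
[{"jaw": 1.0, "offset": [6.8, 37.7, 1.4], "rot": [-0.0, -0.0, 0.3]}, {"jaw": 1.0, "offset": [7.0, 37.7, 1.4], "rot": [-0.0, -0.0, 0.3]}, {"jaw": 1.0, "offset": [7.1, 37.6, 1.4], "rot": [-0.0, -0.0, 0.3]}, {"jaw": 1.0, "offset": [7.4, 37.6, 1.5], "rot": [-0.0, -0.0, 0.3]}, {"jaw": 1.0, "offset": [7.6, 37.6, 1.4], "rot": [-0.0, -0.0, 0.3]}]
[{"jaw": 1.0, "offset": [7.8, 37.5, 1.4], "rot": [-0.0, -0.0, 0.3]}, {"jaw": 1.0, "offset": [7.9, 37.5, 1.4], "rot": [-0.0, -0.0, 0.3]}, {"jaw": 1.0, "offset": [8.2, 37.4, 1.4], "rot": [-0.0, -0.0, 0.3]}, {"jaw": 1.0, "offset": [8.3, 37.4, 1.4], "rot": [-0.0, -0.0, 0.3]}, {"jaw": 1.0, "offset": [8.6, 37.3, 1.4], "rot": [-0.0, -0.0, 0.3]}]
-
```

Request:
apply_moves:
  moves:
    - {"jaw": 1, "offset": [7, 37.5, 1.5], "rot": [0, 0, 0.3]}
    - {"jaw": 1, "offset": [7, 37.5, 1.5], "rot": [0, 0, 0.3]}
    - {"jaw": 1, "offset": [7, 37.5, 1.5], "rot": [0, 0, 0.3]}
    - {"jaw": 1, "offset": [7.5, 37.5, 1.5], "rot": [0, 0, 0.3]}
    - {"jaw": 1, "offset": [7.5, 37.5, 1.5], "rot": [0, 0, 0.3]}

```text
time_s: 15.15
eef_pos: [0.539, -0.1006, 0.2767]
eef_rot: [0.0, 0.078, 0.997, -0.0]
wrist_force: [-0.7, -0.8, 0.4]
opening: 0.998
grasp_force: 0.0
```

Request:
apply_moves:
  moves:
    - {"jaw": 1, "offset": [8, 37.5, 1.5], "rot": [0, 0, 0.3]}
    - {"jaw": 1, "offset": [8, 37.5, 1.5], "rot": [0, 0, 0.3]}
    - {"jaw": 1, "offset": [8, 37.5, 1.5], "rot": [0, 0, 0.3]}
    - {"jaw": 1, "offset": [8.5, 37.5, 1.5], "rot": [0, 0, 0.3]}
    - {"jaw": 1, "offset": [8.5, 37.5, 1.5], "rot": [0, 0, 0.3]}

```text
time_s: 15.78
eef_pos: [0.5296, 0.0911, 0.2692]
eef_rot: [0.0, 0.091, 0.996, -0.0]
wrist_force: [1.1, -0.5, -0.2]
opening: 0.999
grasp_force: 0.0
```

```bash
python3 - <<'E'
from meas import *
L=["pot_large","pot_small","lid_square_grip"]
measure(L,save="pics/w6.png")
# independent rim fit: annulus of height ~50 mm, both edges
im,X=cloud("wrist")
for n,x,y,r in(("L",.437,.036,.052),("S",.586,.137,.036)):
    q=X[(np.hypot(X[...,0]-x,X[...,1]-y)<r+.012)&(np.abs(X[...,2]-.05)<.004)][:,:2]
    (c,d)=cv2.minEnclosingCircle((q*1000).astype(np.float32));print(n,len(q),"enclosing",c,d,"midwall",np.round(circ(q)*1000,1))
E
python3 plan.py .583,.2622,.11,157.8,10,1
```

```text
pot_large 0.84 [197.  94.] z 50.2 [437.2  38.   50.6] top None
pot_small 0.93 [298. 196.] z 50.0 [585.2 137.   34.6] top None
lid_square_grip 0.71 [381. 173.] z 6.6 (array([583.4, 263.6]), array([87.9, 86.5]), 68.3) top (array([583.3, 263.7]), array([45.9, 20.3]), -21.3)
L 1383 enclosing (437.233642578125, 37.13298034667969) 52.127952575683594 midwall [437.5  37.7  49.1]
S 691 enclosing (586.2529907226562, 137.2606964111328) 35.9473876953125 midwall [585.7 137.2  33.1]
[{"jaw": 1.0, "offset": [-2.1, 17.9, 15.9], "rot": [-0.0, 0.0, 1.2]}, {"jaw": 1.0, "offset": [-1.8, 18.0, 15.9], "rot": [-0.0, 0.0, 1.2]}, {"jaw": 1.0, "offset": [-1.3, 18.1, 15.9], "rot": [-0.0, 0.0, 1.2]}, {"jaw": 1.0, "offset": [-1.0, 18.0, 15.9], "rot": [-0.0, 0.0, 1.2]}, {"jaw": 1.0, "offset": [-0.6, 18.1, 15.9], "rot": [-0.0, 0.0, 1.2]}]
[{"jaw": 1.0, "offset": [-0.3, 18.0, 16.0], "rot": [-0.0, 0.0, 1.2]}, {"jaw": 1.0, "offset": [0.2, 18.1, 15.9], "rot": [-0.0, 0.0, 1.2]}, {"jaw": 1.0, "offset": [0.5, 18.1, 15.9], "rot": [-0.0, 0.0, 1.2]}, {"jaw": 1.0, "offset": [0.9, 18.0, 15.9], "rot": [-0.0, 0.0, 1.2]}, {"jaw": 1.0, "offset": [1.3, 18.1, 15.9], "rot": [-0.0, 0.0, 1.2]}]
-
```

Request:
apply_moves:
  moves:
    - {"jaw": 1, "offset": [-4, 36.3, 32], "rot": [0, 0, 2.2]}
    - {"jaw": 1, "offset": [-2.5, 36.3, 32], "rot": [0, 0, 2.2]}
    - {"jaw": 1, "offset": [-1, 36.3, 32], "rot": [0, 0, 2.2]}
    - {"jaw": 1, "offset": [0.5, 36.3, 32], "rot": [0, 0, 2.2]}
    - {"jaw": 1, "offset": [2, 36.3, 32], "rot": [0, 0, 2.2]}

```text
time_s: 16.65
eef_pos: [0.5822, 0.264, 0.1081]
eef_rot: [0.0, 0.187, 0.982, -0.0]
wrist_force: [1.6, -1.1, 0.1]
opening: 1.002
grasp_force: 0.0
```

```bash
python3 -c "
from meas import *
measure(['lid_square_grip'],save='pics/w7.png')
im=cv2.imread('pics/w7.png');cv2.imwrite('pics/w7c.png',im[100:600,150:650])"
python3 plan.py .5834,.2637,.013,158.5,5,1
```

```text
lid_square_grip 0.59 [253. 193.] z 6.7 (array([583.1, 264.3]), array([86.7, 86. ]), -21.6) top (array([582.7, 264.5]), array([44.4, 20.1]), -21.8)
[{"jaw": 1.0, "offset": [-1.0, 0.1, 18.2], "rot": [-0.0, -0.1, 0.0]}, {"jaw": 1.0, "offset": [-1.0, 0.1, 18.2], "rot": [-0.0, -0.1, 0.0]}, {"jaw": 1.0, "offset": [-1.0, 0.1, 18.2], "rot": [-0.0, -0.1, 0.0]}, {"jaw": 1.0, "offset": [-1.0, 0.1, 18.2], "rot": [-0.0, -0.1, 0.0]}, {"jaw": 1.0, "offset": [-0.9, 0.2, 18.2], "rot": [-0.0, -0.1, 0.0]}]
-
```

View pics/w7c.png

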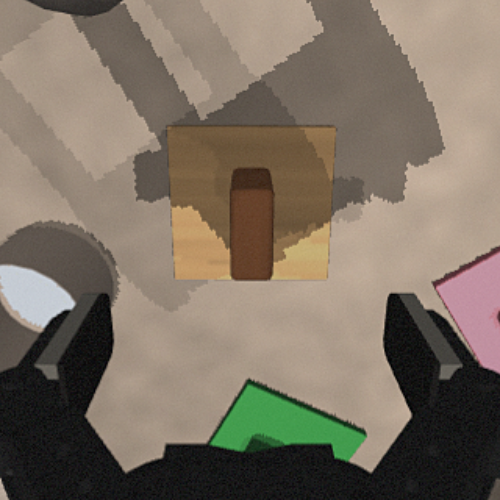

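```bash
python3 -c "
from meas import *
o=ctrl.get_obs();print(o['eef_pos'],o['eef_rot'],o['dq'])
measure(['lid_square_grip'])
o=ctrl.get_obs();print(o['eef_pos'])"
```

```text
[0.57901527 0.26518398 0.10403132] [-0.00336544  0.18564345  0.98261064 -0.00123274] [-0.03755528 -0.07016867  0.00975032 -0.0263526   0.04514811 -0.06279889]
lid_square_grip 0.97 [256. 198.] z 6.7 (array([582.9, 264.4]), array([87.7, 86.6]), -22.2) top (array([582.5, 264.5]), array([44.4, 20. ]), -21.8)
[0.58090602 0.26348014 0.10802541]
```

Request:
apply_moves:
  moves:
    - {"jaw": 1, "offset": [-1.4, 1.6, 20], "rot": [0, 0, 0.4]}
    - {"jaw": 1, "offset": [0, 0, 27], "rot": [0, 0, 0]}
    - {"jaw": 1, "offset": [0, 0, 25], "rot": [0, 0, 0]}
    - {"jaw": 1, "offset": [0, 0, 15], "rot": [0, 0, 0]}
    - {"jaw": 1, "offset": [0, 0, 7], "rot": [0, 0, 0]}

```text
time_s: 17.48
eef_pos: [0.5828, 0.2648, 0.0144]
eef_rot: [-0.0, 0.19, 0.982, -0.0]
wrist_force: [-0.1, 0.9, -0.0]
opening: 1.0
grasp_force: 0.0
```

Request:
apply_moves:
  moves:
    - {"jaw": 1, "offset": [0, 0, 0], "rot": [0, 0, 0]}
    - {"jaw": 0.5, "offset": [0, 0, 0], "rot": [0, 0, 0]}
    - {"jaw": 0, "offset": [0, 0, 0], "rot": [0, 0, 0]}
    - {"jaw": 0, "offset": [0, 0, 0], "rot": [0, 0, 0]}
    - {"jaw": 0, "offset": [0, 0, 0], "rot": [0, 0, 0]}

```text
time_s: 18.1
eef_pos: [0.5833, 0.2657, 0.0157]
eef_rot: [0.0, 0.189, 0.982, 0.0]
wrist_force: [1.0, -0.9, -0.9]
opening: 0.228
grasp_force: 59.0
```

Request:
apply_moves:
  moves:
    - {"jaw": 0, "offset": [0, 0, 0], "rot": [0, 0, 0]}
    - {"jaw": 0, "offset": [0, 0, 0], "rot": [0, 0, 0]}
    - {"jaw": 0, "offset": [0, 0, -10], "rot": [0, 0, 0]}
    - {"jaw": 0, "offset": [0, 0, -20], "rot": [0, 0, 0]}
    - {"jaw": 0, "offset": [0, 0, -30], "rot": [0, 0, 0]}

```text
time_s: 18.73
eef_pos: [0.5822, 0.2653, 0.0757]
eef_rot: [-0.001, 0.189, 0.982, -0.0]
wrist_force: [0.9, 0.0, -1.0]
opening: 0.224
grasp_force: 59.0
```

Request:
apply_moves:
  moves:
    - {"jaw": 0, "offset": [0, 0, -35], "rot": [0, 0, 0]}
    - {"jaw": 0, "offset": [0, 0, -35], "rot": [0, 0, 0]}
    - {"jaw": 0, "offset": [0, 0, -25], "rot": [0, 0, 0]}
    - {"jaw": 0, "offset": [0, 0, -10], "rot": [0, 0, 0]}
    - {"jaw": 0, "offset": [0, 0, 0], "rot": [0, 0, 0]}

```text
time_s: 19.35
eef_pos: [0.5831, 0.2656, 0.181]
eef_rot: [0.001, 0.189, 0.982, 0.0]
wrist_force: [-0.3, -0.2, -1.2]
opening: 0.225
grasp_force: 59.1
```

```bash
python3 held.py; python3 plan.py .48,0,.185,180,9,0 .612,-.3558,.17,193.3,14,0
```

```text
TCP [583.1 265.6 181. ] yaw 158.2 force [-0.4 -0.7 -1.8]
plate z 8.9 rect(tool) (array([ 6.6, -0.8]), array([88.2, 73.1]), 90.0) handle (array([2.4, 1.9]), array([46.7, 45.8]), -34.2)
plate tilt deg [0.23 0.05] circ [ 5.2 -0.2 54.9]
[{"jaw": 0.0, "offset": [-0.4, -31.6, -0.6], "rot": [-0.0, -0.0, -2.4]}, {"jaw": 0.0, "offset": [1.0, -31.6, -0.6], "rot": [-0.0, -0.0, -2.4]}, {"jaw": 0.0, "offset": [2.2, -31.5, -0.5], "rot": [-0.0, -0.0, -2.4]}, {"jaw": 0.0, "offset": [3.6, -31.5, -0.6], "rot": [-0.0, -0.0, -2.4]}, {"jaw": 0.0, "offset": [4.9, -31.2, -0.6], "rot": [-0.0, -0.0, -2.4]}]
[{"jaw": 0.0, "offset": [6.2, -31.0, -0.6], "rot": [-0.0, -0.0, -2.4]}, {"jaw": 0.0, "offset": [7.5, -30.7, -0.5], "rot": [-0.0, -0.0, -2.4]}, {"jaw": 0.0, "offset": [8.8, -30.4, -0.6], "rot": [-0.0, -0.0, -2.4]}, {"jaw": 0.0, "offset": [10.0, -29.9, -0.6], "rot": [-0.0, -0.0, -2.4]}]
-
[{"jaw": 0.0, "offset": [-9.5, -25.4, 1.1], "rot": [-0.0, -0.0, -1.0]}, {"jaw": 0.0, "offset": [-9.1, -25.5, 1.0], "rot": [-0.0, -0.0, -1.0]}, {"jaw": 0.0, "offset": [-8.6, -25.7, 1.1], "rot": [-0.0, -0.0, -1.0]}, {"jaw": 0.0, "offset": [-8.2, -25.9, 1.1], "rot": [-0.0, -0.0, -1.0]}, {"jaw": 0.0, "offset": [-7.7, -26.0, 1.1], "rot": [-0.0, -0.0, -1.0]}]
[{"jaw": 0.0, "offset": [-7.3, -26.1, 1.0], "rot": [-0.0, -0.0, -1.0]}, {"jaw": 0.0, "offset": [-6.8, -26.2, 1.1], "rot": [-0.0, -0.0, -1.0]}, {"jaw": 0.0, "offset": [-6.3, -26.4, 1.1], "rot": [-0.0, -0.0, -1.0]}, {"jaw": 0.0, "offset": [-5.9, -26.4, 1.0], "rot": [-0.0, -0.0, -1.0]}, {"jaw": 0.0, "offset": [-5.5, -26.6, 1.1], "rot": [-0.0, -0.0, -1.0]}]
[{"jaw": 0.0, "offset": [-4.9, -26.7, 1.1], "rot": [-0.0, -0.0, -1.0]}, {"jaw": 0.0, "offset": [-4.5, -26.7, 1.1], "rot": [-0.0, -0.0, -1.0]}, {"jaw": 0.0, "offset": [-4.0, -26.8, 1.0], "rot": [-0.0, -0.0, -1.0]}, {"jaw": 0.0, "offset": [-3.6, -26.9, 1.1], "rot": [-0.0, -0.0, -1.0]}]
-
```

```bash
python3 plan.py .612,-.34,.175,193.3,15,0
```

```text
[{"jaw": 0.0, "offset": [-16.8, -36.7, 0.3], "rot": [-0.0, -0.0, -2.3]}, {"jaw": 0.0, "offset": [-15.3, -37.4, 0.3], "rot": [-0.0, -0.0, -2.3]}, {"jaw": 0.0, "offset": [-13.9, -38.0, 0.4], "rot": [-0.0, -0.0, -2.3]}, {"jaw": 0.0, "offset": [-12.2, -38.5, 0.3], "rot": [-0.0, -0.0, -2.3]}, {"jaw": 0.0, "offset": [-10.8, -39.0, 0.3], "rot": [-0.0, -0.0, -2.3]}]
[{"jaw": 0.0, "offset": [-9.1, -39.3, 0.3], "rot": [-0.0, -0.0, -2.3]}, {"jaw": 0.0, "offset": [-7.6, -39.7, 0.3], "rot": [-0.0, -0.0, -2.3]}, {"jaw": 0.0, "offset": [-5.9, -40.0, 0.4], "rot": [-0.0, -0.0, -2.3]}, {"jaw": 0.0, "offset": [-4.4, -40.2, 0.3], "rot": [-0.0, -0.0, -2.3]}, {"jaw": 0.0, "offset": [-2.7, -40.3, 0.3], "rot": [-0.0, -0.0, -2.3]}]
[{"jaw": 0.0, "offset": [-1.2, -40.4, 0.3], "rot": [-0.0, -0.0, -2.3]}, {"jaw": 0.0, "offset": [0.5, -40.4, 0.3], "rot": [-0.0, -0.0, -2.3]}, {"jaw": 0.0, "offset": [2.2, -40.3, 0.4], "rot": [-0.0, -0.0, -2.3]}, {"jaw": 0.0, "offset": [3.7, -40.3, 0.3], "rot": [-0.0, -0.0, -2.3]}, {"jaw": 0.0, "offset": [5.3, -40.0, 0.3], "rot": [-0.0, -0.0, -2.3]}]
-
```

Request:
apply_moves:
  moves:
    - {"jaw": 0, "offset": [-17, -36.5, 0], "rot": [0, 0, -2.3]}
    - {"jaw": 0, "offset": [-15, -37.5, 0], "rot": [0, 0, -2.3]}
    - {"jaw": 0, "offset": [-14, -38, 0], "rot": [0, 0, -2.3]}
    - {"jaw": 0, "offset": [-12, -38.5, 0], "rot": [0, 0, -2.3]}
    - {"jaw": 0, "offset": [-11, -39, 0], "rot": [0, 0, -2.3]}

```text
time_s: 20.02
eef_pos: [0.5917, 0.0626, 0.1783]
eef_rot: [-0.002, 0.089, 0.996, 0.0]
wrist_force: [0.7, 0.4, -1.9]
opening: 0.227
grasp_force: 59.1
```

Request:
apply_moves:
  moves:
    - {"jaw": 0, "offset": [-9, -39.5, 0], "rot": [0, 0, -2.3]}
    - {"jaw": 0, "offset": [-7.5, -39.5, 0], "rot": [0, 0, -2.3]}
    - {"jaw": 0, "offset": [-6, -40, 0], "rot": [0, 0, -2.3]}
    - {"jaw": 0, "offset": [-4.5, -40, 0], "rot": [0, 0, -2.3]}
    - {"jaw": 0, "offset": [-2.5, -40.5, 0], "rot": [0, 0, -2.3]}

```text
time_s: 20.65
eef_pos: [0.6013, -0.1389, 0.1782]
eef_rot: [-0.001, -0.011, 1.0, 0.001]
wrist_force: [0.2, 0.2, -1.1]
opening: 0.224
grasp_force: 59.1
```

Request:
apply_moves:
  moves:
    - {"jaw": 0, "offset": [-1, -40.5, 0], "rot": [0, 0, -2.3]}
    - {"jaw": 0, "offset": [0.5, -40.5, 0], "rot": [0, 0, -2.3]}
    - {"jaw": 0, "offset": [2, -40.5, 0], "rot": [0, 0, -2.3]}
    - {"jaw": 0, "offset": [4, -40, 0], "rot": [0, 0, -2.3]}
    - {"jaw": 0, "offset": [5, -40, 0], "rot": [0, 0, -2.3]}

```text
time_s: 21.28
eef_pos: [0.6113, -0.3405, 0.1778]
eef_rot: [-0.001, -0.111, 0.994, 0.001]
wrist_force: [0.4, 0.9, -1.6]
opening: 0.225
grasp_force: 59.1
```

Request:
apply_moves:
  moves:
    - {"jaw": 0, "offset": [1, -5, 0], "rot": [0, 0, 0]}
    - {"jaw": 0, "offset": [0, 0, 0], "rot": [0, 0, 0]}
    - {"jaw": 0, "offset": [0, 0, 0], "rot": [0, 0, 0]}
    - {"jaw": 0, "offset": [0, 0, 0], "rot": [0, 0, 0]}
    - {"jaw": 0, "offset": [0, 0, 0], "rot": [0, 0, 0]}

```text
time_s: 21.9
eef_pos: [0.6126, -0.3441, 0.1803]
eef_rot: [0.0, -0.111, 0.994, -0.0]
wrist_force: [-1.5, -0.1, -0.8]
opening: 0.227
grasp_force: 59.2
```

```bash
python3 held.py; python3 plan.py .612,-.3558,.175,193.3,1,0
```

```text
TCP [ 612.6 -344.1  180.3] yaw -167.24 force [-1.  -0.4 -1.2]
plate z 9.0 rect(tool) (array([ 7.1, -0.2]), array([88.3, 72.8]), -90.0) handle (array([2.6, 1.7]), array([48.5, 46.8]), -36.9)
plate tilt deg [0.21 0.05] circ [ 6.2  0.1 54.4]
[{"jaw": 0.0, "offset": [3.1, -11.0, 5.3], "rot": [-0.0, 0.0, -0.6]}]
-
```

Request:
apply_moves:
  moves:
    - {"jaw": 0, "offset": [3.6, -10.7, 15], "rot": [0, 0, -0.6]}
    - {"jaw": 0, "offset": [0, 0, 30], "rot": [0, 0, 0]}
    - {"jaw": 0, "offset": [0, 0, 35], "rot": [0, 0, 0]}
    - {"jaw": 0, "offset": [0, 0, 20], "rot": [0, 0, 0]}
    - {"jaw": 0, "offset": [0, 0, 9], "rot": [0, 0, 0]}

```text
time_s: 22.58
eef_pos: [0.6104, -0.356, 0.069]
eef_rot: [-0.001, -0.116, 0.993, 0.001]
wrist_force: [-0.1, 0.4, -0.5]
opening: 0.225
grasp_force: 59.2
```

Request:
apply_moves:
  moves:
    - {"jaw": 0, "offset": [0, 0, 2], "rot": [0, 0, 0]}
    - {"jaw": 0, "offset": [0, 0, 0], "rot": [0, 0, 0]}
    - {"jaw": 0, "offset": [0, 0, 0], "rot": [0, 0, 0]}
    - {"jaw": 0, "offset": [0, 0, 0], "rot": [0, 0, 0]}
    - {"jaw": 0, "offset": [0, 0, 0], "rot": [0, 0, 0]}

```text
time_s: 23.2
eef_pos: [0.6114, -0.3562, 0.0695]
eef_rot: [0.0, -0.116, 0.993, -0.0]
wrist_force: [-0.4, 0.9, -2.8]
opening: 0.228
grasp_force: 59.2
```

```bash
python3 held.py
```

```text
TCP [ 611.4 -356.2   69.5] yaw -166.69 force [-0.2  1.  -1.6]
plate z 9.2 rect(tool) (array([30.3, 22.8]), array([134.3, 119.3]), 89.9) handle (array([1.8, 2.9]), array([46.7, 46. ]), -32.9)
plate tilt deg [2.2  0.74] circ [30.6 32.6 77.6]
```

Request:
apply_moves:
  moves:
    - {"jaw": 0, "offset": [0, 0.6, 1.5], "rot": [0, 0, 0]}
    - {"jaw": 0, "offset": [0, 0, 1], "rot": [0, 0, 0]}
    - {"jaw": 0, "offset": [0, 0, 1], "rot": [0, 0, 0]}
    - {"jaw": 0, "offset": [0, 0, 0.5], "rot": [0, 0, 0]}
    - {"jaw": 0, "offset": [0, 0, 0], "rot": [0, 0, 0]}

```text
time_s: 23.88
eef_pos: [0.611, -0.3556, 0.0656]
eef_rot: [-0.0, -0.116, 0.993, 0.0]
wrist_force: [-2.4, 1.7, 3.9]
opening: 0.226
grasp_force: 60.0
```

Request:
apply_moves:
  moves:
    - {"jaw": 0, "offset": [0, 0, 0.5], "rot": [0, 0, 0]}
    - {"jaw": 0, "offset": [0, 0, 0], "rot": [0, 0, 0]}
    - {"jaw": 0, "offset": [0, 0, 0], "rot": [0, 0, 0]}
    - {"jaw": 0, "offset": [0, 0, 0], "rot": [0, 0, 0]}
    - {"jaw": 0, "offset": [0, 0, 0], "rot": [0, 0, 0]}

```text
time_s: 24.5
eef_pos: [0.611, -0.3555, 0.0656]
eef_rot: [-0.0, -0.116, 0.993, -0.0]
wrist_force: [-4.1, 2.0, 6.0]
opening: 0.226
grasp_force: 60.5
```

Contact made (6 N). Releasing, then up and over the large lid.

Request:
apply_moves:
  moves:
    - {"jaw": 0, "offset": [0, 0, -0.5], "rot": [0, 0, 0]}
    - {"jaw": 0, "offset": [0, 0, 0], "rot": [0, 0, 0]}
    - {"jaw": 0.3, "offset": [0, 0, 0], "rot": [0, 0, 0]}
    - {"jaw": 0.45, "offset": [0, 0, 0], "rot": [0, 0, 0]}
    - {"jaw": 0.7, "offset": [0, 0, 0], "rot": [0, 0, 0]}

```text
time_s: 25.12
eef_pos: [0.6111, -0.3556, 0.0648]
eef_rot: [0.0, -0.116, 0.993, 0.0]
wrist_force: [1.0, -0.2, -0.4]
opening: 0.648
grasp_force: 0.0
```

Request:
apply_moves:
  moves:
    - {"jaw": 0.9, "offset": [0, 0, 0], "rot": [0, 0, 0]}
    - {"jaw": 0.9, "offset": [0, 0, -10], "rot": [0, 0, 0]}
    - {"jaw": 0.9, "offset": [0, 0, -30], "rot": [0, 0, 0]}
    - {"jaw": 0.9, "offset": [0, 0, -50], "rot": [0, 0, 0]}
    - {"jaw": 0.9, "offset": [0, 0, -50], "rot": [0, 0, 0]}

```text
time_s: 25.75
eef_pos: [0.611, -0.3555, 0.2071]
eef_rot: [0.0, -0.116, 0.993, -0.0]
wrist_force: [0.8, -0.7, 0.6]
opening: 0.9
grasp_force: 0.0
```

Request:
apply_moves:
  moves:
    - {"jaw": 1, "offset": [0, 40, -20], "rot": [0, 0, 3]}
    - {"jaw": 1, "offset": [0, 40, -10], "rot": [0, 0, 3]}
    - {"jaw": 1, "offset": [-10, 40, 0], "rot": [0, 0, 3]}
    - {"jaw": 1, "offset": [0, 0, 0], "rot": [0, 0, 0]}
    - {"jaw": 1, "offset": [0, 0, 0], "rot": [0, 0, 0]}

```text
time_s: 26.38
eef_pos: [0.5997, -0.2367, 0.2358]
eef_rot: [0.0, -0.038, 0.999, -0.0]
wrist_force: [-0.0, -0.2, -0.7]
opening: 1.003
grasp_force: 0.0
```

```bash
python3 placed.py square 612 -356; python3 -c "
from meas import *
measure(['lid_large_grip','lid_small_grip'])"; python3 plan.py .6083,-.1945,.11,184,5,1
```

```text
square z 56.7 tilt [ 0.06 -0.16] (array([ 587.9, -355.8]), array([151.4, 104.4]), 0.7) circ [ 586.6 -349.8   74.3] handle (array([ 611.8, -355.2]), array([46.1, 20.4]), 13.4)
wall (array([ 653.1, -327.1]), array([153.6,  87.4]), -28.1)
lid_large_grip 0.78 [290. 169.] z 6.7 [ 608.5 -194.4   54.8] top (array([ 608.4, -194.2]), array([20.8, 20.5]), 89.1)
lid_small_grip 0.84 [358.  34.] z 6.6 [ 443.4 -131.7   39.6] top (array([ 443.5, -131.2]), array([21.8, 20.3]), 84.5)
[{"jaw": 1.0, "offset": [-2.4, 8.4, 25.0], "rot": [-0.0, -0.0, 0.0]}, {"jaw": 1.0, "offset": [-2.4, 8.5, 25.0], "rot": [-0.0, -0.0, 0.0]}, {"jaw": 1.0, "offset": [-2.5, 8.4, 24.9], "rot": [-0.0, -0.0, 0.0]}, {"jaw": 1.0, "offset": [-2.4, 8.5, 25.0], "rot": [-0.0, -0.0, 0.0]}, {"jaw": 1.0, "offset": [-2.4, 8.4, 25.0], "rot": [-0.0, -0.0, 0.0]}]
-
```

Request:
apply_moves:
  moves:
    - {"jaw": 1, "offset": [-2.5, 8.5, 25], "rot": [0, 0, 0]}
    - {"jaw": 1, "offset": [-2.5, 8.5, 25], "rot": [0, 0, 0]}
    - {"jaw": 1, "offset": [-2.5, 8.5, 25], "rot": [0, 0, 0]}
    - {"jaw": 1, "offset": [-2.5, 8.5, 25], "rot": [0, 0, 0]}
    - {"jaw": 1, "offset": [-2.5, 8.5, 25], "rot": [0, 0, 0]}

```text
time_s: 27.2
eef_pos: [0.6087, -0.1936, 0.1091]
eef_rot: [-0.0, -0.037, 0.999, 0.0]
wrist_force: [-0.2, 0.7, -0.1]
opening: 1.006
grasp_force: 0.0
```

Request:
apply_moves:
  moves:
    - {"jaw": 1, "offset": [0, 0, 25], "rot": [0, 0, 0]}
    - {"jaw": 1, "offset": [0, 0, 25], "rot": [0, 0, 0]}
    - {"jaw": 1, "offset": [0, 0, 23], "rot": [0, 0, 0]}
    - {"jaw": 1, "offset": [0, 0, 14], "rot": [0, 0, 0]}
    - {"jaw": 1, "offset": [0, 0, 7], "rot": [0, 0, 0]}

```text
time_s: 27.82
eef_pos: [0.6085, -0.1933, 0.0152]
eef_rot: [-0.0, -0.037, 0.999, 0.0]
wrist_force: [-1.2, -0.6, -0.4]
opening: 1.006
grasp_force: 0.0
```

Request:
apply_moves:
  moves:
    - {"jaw": 1, "offset": [0, 0, 0], "rot": [0, 0, 0]}
    - {"jaw": 0.6, "offset": [0, 0, 0], "rot": [0, 0, 0]}
    - {"jaw": 0.4, "offset": [0, 0, 0], "rot": [0, 0, 0]}
    - {"jaw": 0.35, "offset": [0, 0, 0], "rot": [0, 0, 0]}
    - {"jaw": 0.35, "offset": [0, 0, 0], "rot": [0, 0, 0]}

```text
time_s: 28.45
eef_pos: [0.6089, -0.193, 0.0163]
eef_rot: [0.0, -0.038, 0.999, -0.0]
wrist_force: [-0.5, 0.2, -0.5]
opening: 0.348
grasp_force: 0.0
```

```bash
python3 held.py pics/w8.png;python3 -c "
from meas import *
measure(['lid_large_grip'])"
```

```text
TCP [ 608.9 -193.    16.3] yaw -175.7 force [-0.4 -0.1 -0.8]
plate z 9.7 rect(tool) (array([ 0.6, -1. ]), array([114.4, 112.6]), 56.9) handle (array([ 1.5, -0.4]), array([57.5, 24.1]), -89.8)
plate tilt deg [0.05 0.03] circ [-0.2 -0.1 57.3]
lid_large_grip 0.77 [255. 224.] z 6.7 [ 608.4 -193.9   55.9] top (array([ 607.4, -194. ]), array([21.7, 20. ]), -80.4)
```

View pics/w8.png

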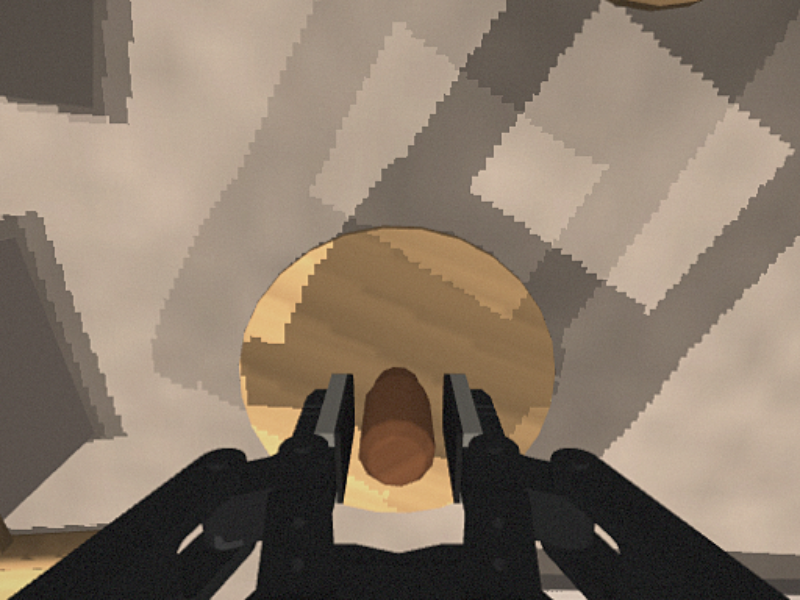

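The knob (398,440) is centred between the pads. Gripping and lifting.

Request:
apply_moves:
  moves:
    - {"jaw": 0, "offset": [0.5, 0, 0], "rot": [0, 0, 0]}
    - {"jaw": 0, "offset": [0, 0, 0], "rot": [0, 0, 0]}
    - {"jaw": 0, "offset": [0, 0, 0], "rot": [0, 0, 0]}
    - {"jaw": 0, "offset": [0, 0, -10], "rot": [0, 0, 0]}
    - {"jaw": 0, "offset": [0, 0, -20], "rot": [0, 0, 0]}

```text
time_s: 29.22
eef_pos: [0.6072, -0.1925, 0.0458]
eef_rot: [-0.001, -0.038, 0.999, 0.001]
wrist_force: [-0.2, 0.4, -1.3]
opening: 0.238
grasp_force: 58.6
```

Request:
apply_moves:
  moves:
    - {"jaw": 0, "offset": [0, 0, -30], "rot": [0, 0, 0]}
    - {"jaw": 0, "offset": [0, 0, -35], "rot": [0, 0, 0]}
    - {"jaw": 0, "offset": [0, 0, -35], "rot": [0, 0, 0]}
    - {"jaw": 0, "offset": [0, 0, -20], "rot": [0, 0, 0]}
    - {"jaw": 0, "offset": [0, 0, 0], "rot": [0, 0, 0]}

```text
time_s: 29.85
eef_pos: [0.6094, -0.1936, 0.1685]
eef_rot: [0.002, -0.038, 0.999, -0.001]
wrist_force: [-0.8, -0.4, -1.8]
opening: 0.24
grasp_force: 58.7
```

```bash
python3 held.py; python3 plan.py .4373,.0372,.16,180,10,0
```

```text
TCP [ 609.4 -193.6  168.5] yaw -175.7 force [-1.2  0.2 -1.9]
plate z 9.7 rect(tool) (array([1.5, 0.5]), array([112.8, 110. ]), -52.3) handle (array([ 1.2, -1.5]), array([58.7, 23.3]), -88.8)
plate tilt deg [0.09 0.02] circ [-0.2 -0.4 56.8]
[{"jaw": 0.0, "offset": [15.3, 24.2, 0.6], "rot": [-0.0, 0.0, 0.4]}, {"jaw": 0.0, "offset": [15.5, 24.2, 0.6], "rot": [-0.0, 0.0, 0.4]}, {"jaw": 0.0, "offset": [15.7, 24.0, 0.7], "rot": [-0.0, 0.0, 0.4]}, {"jaw": 0.0, "offset": [15.8, 23.9, 0.6], "rot": [-0.0, 0.0, 0.4]}, {"jaw": 0.0, "offset": [16.0, 23.8, 0.6], "rot": [-0.0, 0.0, 0.4]}]
[{"jaw": 0.0, "offset": [16.2, 23.7, 0.6], "rot": [-0.0, 0.0, 0.4]}, {"jaw": 0.0, "offset": [16.3, 23.6, 0.7], "rot": [-0.0, 0.0, 0.4]}, {"jaw": 0.0, "offset": [16.5, 23.5, 0.6], "rot": [-0.0, 0.0, 0.4]}, {"jaw": 0.0, "offset": [16.7, 23.3, 0.6], "rot": [-0.0, 0.0, 0.4]}, {"jaw": 0.0, "offset": [16.8, 23.3, 0.6], "rot": [-0.0, 0.0, 0.4]}]
-
```

Request:
apply_moves:
  moves:
    - {"jaw": 0, "offset": [15.5, 24, 0], "rot": [0, 0, 0.4]}
    - {"jaw": 0, "offset": [15.5, 24, 0], "rot": [0, 0, 0.4]}
    - {"jaw": 0, "offset": [15.5, 24, 0], "rot": [0, 0, 0.4]}
    - {"jaw": 0, "offset": [16, 24, 0], "rot": [0, 0, 0.4]}
    - {"jaw": 0, "offset": [16, 24, 0], "rot": [0, 0, 0.4]}

```text
time_s: 30.52
eef_pos: [0.5207, -0.0769, 0.1639]
eef_rot: [-0.002, -0.02, 1.0, 0.001]
wrist_force: [0.9, -0.1, -0.4]
opening: 0.241
grasp_force: 58.8
```

Request:
apply_moves:
  moves:
    - {"jaw": 0, "offset": [16, 23.5, 0], "rot": [0, 0, 0.4]}
    - {"jaw": 0, "offset": [16.5, 23.5, 0], "rot": [0, 0, 0.4]}
    - {"jaw": 0, "offset": [16.5, 23.5, 0], "rot": [0, 0, 0.4]}
    - {"jaw": 0, "offset": [16.5, 23.5, 0], "rot": [0, 0, 0.4]}
    - {"jaw": 0, "offset": [17, 23.5, 0], "rot": [0, 0, 0.4]}

```text
time_s: 31.15
eef_pos: [0.4351, 0.0381, 0.1642]
eef_rot: [-0.002, -0.002, 1.0, 0.0]
wrist_force: [0.2, 0.1, -2.4]
opening: 0.241
grasp_force: 58.8
```

Request:
apply_moves:
  moves:
    - {"jaw": 0, "offset": [0, 0, 10], "rot": [0, 0, 0]}
    - {"jaw": 0, "offset": [0, 0, 25], "rot": [0, 0, 0]}
    - {"jaw": 0, "offset": [0, 0, 30], "rot": [0, 0, 0]}
    - {"jaw": 0, "offset": [0, 0, 18], "rot": [0, 0, 0]}
    - {"jaw": 0, "offset": [0, 0, 7], "rot": [0, 0, 0]}

```text
time_s: 31.78
eef_pos: [0.4356, 0.037, 0.0738]
eef_rot: [-0.002, -0.002, 1.0, 0.0]
wrist_force: [-0.5, -0.9, -1.5]
opening: 0.238
grasp_force: 58.8
```

Request:
apply_moves:
  moves:
    - {"jaw": 0, "offset": [0, 0, 0], "rot": [0, 0, 0]}
    - {"jaw": 0, "offset": [0, 0, 0], "rot": [0, 0, 0]}
    - {"jaw": 0, "offset": [0, 0, 0], "rot": [0, 0, 0]}
    - {"jaw": 0, "offset": [0, 0, 0], "rot": [0, 0, 0]}
    - {"jaw": 0, "offset": [0, 0, 0], "rot": [0, 0, 0]}

```text
time_s: 32.4
eef_pos: [0.4373, 0.0372, 0.0764]
eef_rot: [0.0, -0.003, 1.0, -0.0]
wrist_force: [-0.2, -0.1, -1.4]
opening: 0.238
grasp_force: 58.8
```

```bash
python3 held.py
```

```text
TCP [437.3  37.2  76.4] yaw -179.7 force [ 0.1  0.3 -1.1]
plate z 9.6 rect(tool) (array([ 1.1, -1.3]), array([113.1, 110.2]), 52.5) handle (array([-0. , -4.6]), array([54.4, 22.8]), -84.2)
plate tilt deg [0.07 0.02] circ [-0.1 -0.4 56.8]
```

Request:
apply_moves:
  moves:
    - {"jaw": 0, "offset": [0, 0.3, 4], "rot": [0, 0, 0]}
    - {"jaw": 0, "offset": [0, 0, 3], "rot": [0, 0, 0]}
    - {"jaw": 0, "offset": [0, 0, 1.5], "rot": [0, 0, 0]}
    - {"jaw": 0, "offset": [0, 0, 1], "rot": [0, 0, 0]}
    - {"jaw": 0, "offset": [0, 0, 0], "rot": [0, 0, 0]}

```text
time_s: 33.08
eef_pos: [0.437, 0.0375, 0.0665]
eef_rot: [-0.0, -0.003, 1.0, 0.0]
wrist_force: [-0.1, -0.5, -1.9]
opening: 0.242
grasp_force: 58.8
```

Request:
apply_moves:
  moves:
    - {"jaw": 0, "offset": [0, 0, 1], "rot": [0, 0, 0]}
    - {"jaw": 0, "offset": [0, 0, 0.7], "rot": [0, 0, 0]}
    - {"jaw": 0, "offset": [0, 0, 0], "rot": [0, 0, 0]}
    - {"jaw": 0, "offset": [0, 0, 0], "rot": [0, 0, 0]}
    - {"jaw": 0, "offset": [0, 0, 0], "rot": [0, 0, 0]}

```text
time_s: 33.7
eef_pos: [0.4373, 0.0375, 0.0662]
eef_rot: [-0.0, -0.003, 1.0, -0.0]
wrist_force: [-5.6, 0.4, 15.6]
opening: 0.243
grasp_force: 60.5
```

Request:
apply_moves:
  moves:
    - {"jaw": 0, "offset": [0, 0, -1.1], "rot": [0, 0, 0]}
    - {"jaw": 0, "offset": [0, 0, 0], "rot": [0, 0, 0]}
    - {"jaw": 0.3, "offset": [0, 0, 0], "rot": [0, 0, 0]}
    - {"jaw": 0.45, "offset": [0, 0, 0], "rot": [0, 0, 0]}
    - {"jaw": 0.7, "offset": [0, 0, 0], "rot": [0, 0, 0]}

```text
time_s: 34.33
eef_pos: [0.4371, 0.0375, 0.0659]
eef_rot: [-0.0, -0.003, 1.0, 0.0]
wrist_force: [0.6, -0.8, 0.3]
opening: 0.649
grasp_force: 0.0
```

Request:
apply_moves:
  moves:
    - {"jaw": 0.8, "offset": [0, 0, 0], "rot": [0, 0, 0]}
    - {"jaw": 0.8, "offset": [0, 0, -10], "rot": [0, 0, 0]}
    - {"jaw": 0.8, "offset": [0, 0, -40], "rot": [0, 0, 0]}
    - {"jaw": 0.8, "offset": [0, 0, -50], "rot": [0, 0, 0]}
    - {"jaw": 0.8, "offset": [0, 0, -50], "rot": [0, 0, 0]}

```text
time_s: 34.95
eef_pos: [0.4368, 0.0376, 0.2182]
eef_rot: [0.0, -0.003, 1.0, -0.0]
wrist_force: [1.1, 0.2, -0.5]
opening: 0.802
grasp_force: 0.0
```

Request:
apply_moves:
  moves:
    - {"jaw": 0.8, "offset": [-20, -30, -30], "rot": [0, 0, 0]}
    - {"jaw": 0.8, "offset": [-20, -40, -20], "rot": [0, 0, 0]}
    - {"jaw": 0.8, "offset": [-10, -20, 0], "rot": [0, 0, 0]}
    - {"jaw": 0.8, "offset": [0, 0, 0], "rot": [0, 0, 0]}
    - {"jaw": 0.8, "offset": [0, 0, 0], "rot": [0, 0, 0]}

```text
time_s: 35.58
eef_pos: [0.4865, -0.0512, 0.2647]
eef_rot: [-0.001, -0.003, 1.0, 0.001]
wrist_force: [0.3, -0.8, -0.8]
opening: 0.796
grasp_force: 0.0
```

```bash
python3 placed.py large 437 37; python3 -c "
from meas import *
measure(['lid_small_grip','pot_small'],save='pics/w9.png')"; python3 plan.py .4434,-.1314,.11,180,5,1
```

```text
large z 56.6 tilt [ 0.   -0.02] (array([437.9,  37.1]), array([113. , 112.9]), -88.2) circ [437.6  37.   56.8] handle (array([437.4,  36.7]), array([21.1, 21. ]), -67.3)
wall (array([443.4, 130.8]), array([28. ,  9.7]), -5.3)
lid_small_grip 0.8 [191. 125.] z 6.7 [ 442.9 -131.    38.9] top (array([ 443.4, -130.9]), array([21. , 20.5]), -5.9)
pot_small 0.72 [394. 232.] z 49.2 [585.2 136.1  34.4] top None
[{"jaw": 1.0, "offset": [8.8, -16.0, 31.1], "rot": [0.0, -0.0, 0.1]}, {"jaw": 1.0, "offset": [8.8, -16.0, 31.1], "rot": [0.0, -0.0, 0.1]}, {"jaw": 1.0, "offset": [8.7, -16.0, 31.1], "rot": [0.0, -0.0, 0.1]}, {"jaw": 1.0, "offset": [8.8, -16.0, 31.1], "rot": [0.0, -0.0, 0.1]}, {"jaw": 1.0, "offset": [8.7, -16.1, 31.1], "rot": [0.0, -0.0, 0.1]}]
-
```

View pics/w9.png

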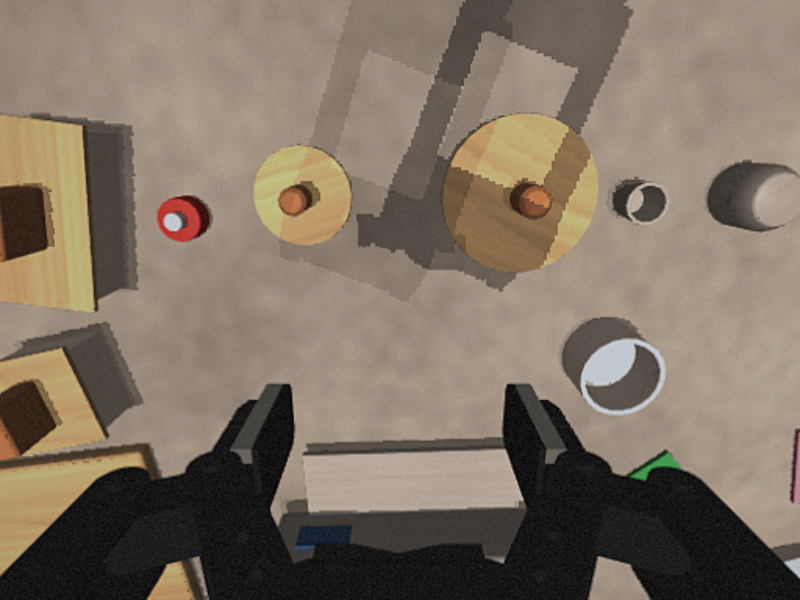

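Three lids are placed (large one at (437.6,37.0), flat). Only the small lid (295,195) and small pot (622,375) remain.

Request:
apply_moves:
  moves:
    - {"jaw": 0.7, "offset": [9, -16, 31], "rot": [0, 0, 0]}
    - {"jaw": 0.7, "offset": [9, -16, 31], "rot": [0, 0, 0]}
    - {"jaw": 0.7, "offset": [9, -16, 31], "rot": [0, 0, 0]}
    - {"jaw": 0.7, "offset": [8.5, -16, 31], "rot": [0, 0, 0]}
    - {"jaw": 0.7, "offset": [8.5, -16, 31], "rot": [0, 0, 0]}

```text
time_s: 36.4
eef_pos: [0.4437, -0.1323, 0.1101]
eef_rot: [0.0, -0.003, 1.0, -0.0]
wrist_force: [0.6, -0.4, -0.5]
opening: 0.69
grasp_force: 0.0
```

Request:
apply_moves:
  moves:
    - {"jaw": 0.7, "offset": [0, 0, 25], "rot": [0, 0, 0]}
    - {"jaw": 0.7, "offset": [0, 0, 25], "rot": [0, 0, 0]}
    - {"jaw": 0.7, "offset": [0, 0, 23], "rot": [0, 0, 0]}
    - {"jaw": 0.7, "offset": [0, 0, 14], "rot": [0, 0, 0]}
    - {"jaw": 0.7, "offset": [0, 0, 7], "rot": [0, 0, 0]}

```text
time_s: 37.02
eef_pos: [0.4438, -0.132, 0.0164]
eef_rot: [-0.0, -0.003, 1.0, 0.0]
wrist_force: [1.4, -0.4, 0.4]
opening: 0.703
grasp_force: 0.0
```

Request:
apply_moves:
  moves:
    - {"jaw": 0.7, "offset": [0, 0, 0], "rot": [0, 0, 0]}
    - {"jaw": 0.5, "offset": [0, 0, 0], "rot": [0, 0, 0]}
    - {"jaw": 0.4, "offset": [0, 0, 0], "rot": [0, 0, 0]}
    - {"jaw": 0.4, "offset": [0, 0, 0], "rot": [0, 0, 0]}
    - {"jaw": 0.4, "offset": [0, 0, 0], "rot": [0, 0, 0]}

```text
time_s: 37.65
eef_pos: [0.4441, -0.1325, 0.0172]
eef_rot: [0.0, -0.003, 1.0, -0.0]
wrist_force: [0.7, -0.5, 0.5]
opening: 0.4
grasp_force: 0.0
```

```bash
python3 held.py;python3 -c "
from meas import *
measure(['lid_small_grip'])"
```

```text
TCP [ 444.1 -132.5   17.2] yaw -179.7 force [-0.9  0.4 -0.2]
plate z 10.5 rect(tool) (array([  4.9, -23.2]), array([130.9,  81.4]), -81.7) handle (array([2.1, 1.2]), array([20.3, 19.4]), 73.7)
plate tilt deg [0.55 0.63] circ [-13.5 -21.1  64. ]
lid_small_grip 0.89 [255. 231.] z 6.6 [ 443.2 -131.    40.8] top (array([ 441.8, -131.2]), array([21.1, 19.5]), -85.5)
```

Adjust about 1 mm, grip and lift.

Request:
apply_moves:
  moves:
    - {"jaw": 0.4, "offset": [1, 1.2, 1], "rot": [0, 0, 0]}
    - {"jaw": 0, "offset": [0, 0, 0], "rot": [0, 0, 0]}
    - {"jaw": 0, "offset": [0, 0, 0], "rot": [0, 0, 0]}
    - {"jaw": 0, "offset": [0, 0, 0], "rot": [0, 0, 0]}
    - {"jaw": 0, "offset": [0, 0, -10], "rot": [0, 0, 0]}

```text
time_s: 38.42
eef_pos: [0.4422, -0.1308, 0.0256]
eef_rot: [-0.001, -0.003, 1.0, 0.001]
wrist_force: [-0.7, 0.5, -1.6]
opening: 0.24
grasp_force: 58.6
```

Request:
apply_moves:
  moves:
    - {"jaw": 0, "offset": [0, 0, -30], "rot": [0, 0, 0]}
    - {"jaw": 0, "offset": [0, 0, -35], "rot": [0, 0, 0]}
    - {"jaw": 0, "offset": [0, 0, -40], "rot": [0, 0, 0]}
    - {"jaw": 0, "offset": [0, 0, -30], "rot": [0, 0, 0]}
    - {"jaw": 0, "offset": [0, 0, 0], "rot": [0, 0, 0]}

```text
time_s: 39.05
eef_pos: [0.4447, -0.1323, 0.164]
eef_rot: [0.003, -0.003, 1.0, -0.002]
wrist_force: [-0.3, 0.6, -1.9]
opening: 0.239
grasp_force: 58.7
```

```bash
python3 held.py; python3 plan.py .586,.1371,.16,180,10,0
```

```text
TCP [ 444.7 -132.3  164. ] yaw -179.7 force [ 0.1  0.1 -1.6]
plate z 9.4 rect(tool) (array([ 0.7, -1.1]), array([80.6, 78.7]), 49.3) handle (array([ 1.1, -1.2]), array([47.3, 19.7]), -83.6)
plate tilt deg [0.5  0.09] circ [-0.3 -0.4 40.7]
[{"jaw": 0.0, "offset": [-14.4, 26.8, 0.2], "rot": [-0.0, 0.0, 0.0]}, {"jaw": 0.0, "offset": [-14.4, 26.8, 0.2], "rot": [-0.0, 0.0, 0.0]}, {"jaw": 0.0, "offset": [-14.3, 26.8, 0.2], "rot": [-0.0, 0.0, 0.0]}, {"jaw": 0.0, "offset": [-14.4, 26.8, 0.2], "rot": [-0.0, 0.0, 0.0]}, {"jaw": 0.0, "offset": [-14.4, 26.8, 0.2], "rot": [-0.0, 0.0, 0.0]}]
[{"jaw": 0.0, "offset": [-14.4, 26.8, 0.2], "rot": [-0.0, 0.0, 0.0]}, {"jaw": 0.0, "offset": [-14.4, 26.8, 0.2], "rot": [-0.0, 0.0, 0.0]}, {"jaw": 0.0, "offset": [-14.4, 26.8, 0.3], "rot": [-0.0, 0.0, 0.0]}, {"jaw": 0.0, "offset": [-14.3, 26.8, 0.2], "rot": [-0.0, 0.0, 0.0]}, {"jaw": 0.0, "offset": [-14.4, 26.8, 0.2], "rot": [-0.0, 0.0, 0.0]}]
-
```

Request:
apply_moves:
  moves:
    - {"jaw": 0, "offset": [-14.4, 26.8, 0], "rot": [0, 0, 0]}
    - {"jaw": 0, "offset": [-14.4, 26.8, 0], "rot": [0, 0, 0]}
    - {"jaw": 0, "offset": [-14.4, 26.8, 0], "rot": [0, 0, 0]}
    - {"jaw": 0, "offset": [-14.4, 26.8, 0], "rot": [0, 0, 0]}
    - {"jaw": 0, "offset": [-14.4, 26.8, 0], "rot": [0, 0, 0]}

```text
time_s: 39.72
eef_pos: [0.5134, 0.0043, 0.1591]
eef_rot: [-0.002, -0.003, 1.0, 0.0]
wrist_force: [-0.6, 0.0, -1.2]
opening: 0.243
grasp_force: 58.8
```

Request:
apply_moves:
  moves:
    - {"jaw": 0, "offset": [-14.4, 26.8, 0], "rot": [0, 0, 0]}
    - {"jaw": 0, "offset": [-14.4, 26.8, 0], "rot": [0, 0, 0]}
    - {"jaw": 0, "offset": [-14.4, 26.8, 0], "rot": [0, 0, 0]}
    - {"jaw": 0, "offset": [-14.4, 26.8, 0], "rot": [0, 0, 0]}
    - {"jaw": 0, "offset": [-14.4, 26.8, 0], "rot": [0, 0, 0]}

```text
time_s: 40.35
eef_pos: [0.5847, 0.1383, 0.1587]
eef_rot: [-0.002, -0.003, 1.0, -0.0]
wrist_force: [0.3, -0.1, -1.0]
opening: 0.239
grasp_force: 58.8
```

Request:
apply_moves:
  moves:
    - {"jaw": 0, "offset": [0, 0, 10], "rot": [0, 0, 0]}
    - {"jaw": 0, "offset": [0, 0, 25], "rot": [0, 0, 0]}
    - {"jaw": 0, "offset": [0, 0, 28], "rot": [0, 0, 0]}
    - {"jaw": 0, "offset": [0, 0, 18], "rot": [0, 0, 0]}
    - {"jaw": 0, "offset": [0, 0, 5], "rot": [0, 0, 0]}

```text
time_s: 40.98
eef_pos: [0.5839, 0.1369, 0.0728]
eef_rot: [-0.002, -0.002, 1.0, -0.0]
wrist_force: [0.9, -0.7, -1.0]
opening: 0.24
grasp_force: 58.9
```

Request:
apply_moves:
  moves:
    - {"jaw": 0, "offset": [0, 0, 0], "rot": [0, 0, 0]}
    - {"jaw": 0, "offset": [0, 0, 0], "rot": [0, 0, 0]}
    - {"jaw": 0, "offset": [0, 0, 0], "rot": [0, 0, 0]}
    - {"jaw": 0, "offset": [0, 0, 0], "rot": [0, 0, 0]}
    - {"jaw": 0, "offset": [0, 0, 0], "rot": [0, 0, 0]}

```text
time_s: 41.6
eef_pos: [0.5857, 0.1376, 0.0752]
eef_rot: [0.0, -0.003, 1.0, 0.0]
wrist_force: [0.3, -0.0, -1.5]
opening: 0.242
grasp_force: 58.9
```

```bash
python3 held.py
```

```text
TCP [585.7 137.6  75.2] yaw -179.69 force [ 0.8  0.1 -0.1]
plate z 9.4 rect(tool) (array([ 0.6, -1.1]), array([80.9, 78.8]), 50.6) handle (array([ 1. , -1.1]), array([47.4, 19.5]), -84.2)
plate tilt deg [0.55 0.05] circ [-0.3 -0.4 40.7]
```

Request:
apply_moves:
  moves:
    - {"jaw": 0, "offset": [0, 0, 4], "rot": [0, 0, 0]}
    - {"jaw": 0, "offset": [0, 0, 3], "rot": [0, 0, 0]}
    - {"jaw": 0, "offset": [0, 0, 1], "rot": [0, 0, 0]}
    - {"jaw": 0, "offset": [0, 0, 0.7], "rot": [0, 0, 0]}
    - {"jaw": 0, "offset": [0, 0, 0], "rot": [0, 0, 0]}

```text
time_s: 42.28
eef_pos: [0.5856, 0.1375, 0.0662]
eef_rot: [-0.0, -0.003, 1.0, -0.0]
wrist_force: [0.2, 1.0, -0.8]
opening: 0.245
grasp_force: 58.9
```

Request:
apply_moves:
  moves:
    - {"jaw": 0, "offset": [0, 0, 0.6], "rot": [0, 0, 0]}
    - {"jaw": 0, "offset": [0, 0, 0.6], "rot": [0, 0, 0]}
    - {"jaw": 0, "offset": [0, 0, 0], "rot": [0, 0, 0]}
    - {"jaw": 0, "offset": [0, 0, 0], "rot": [0, 0, 0]}
    - {"jaw": 0, "offset": [0, 0, 0], "rot": [0, 0, 0]}

```text
time_s: 42.9
eef_pos: [0.5858, 0.1375, 0.066]
eef_rot: [0.0, -0.003, 1.0, -0.0]
wrist_force: [-2.3, -1.1, 4.5]
opening: 0.235
grasp_force: 59.3
```

Request:
apply_moves:
  moves:
    - {"jaw": 0, "offset": [0, 0, -0.3], "rot": [0, 0, 0]}
    - {"jaw": 0, "offset": [0, 0, 0], "rot": [0, 0, 0]}
    - {"jaw": 0.3, "offset": [0, 0, 0], "rot": [0, 0, 0]}
    - {"jaw": 0.45, "offset": [0, 0, 0], "rot": [0, 0, 0]}
    - {"jaw": 0.7, "offset": [0, 0, 0], "rot": [0, 0, 0]}

```text
time_s: 43.52
eef_pos: [0.5855, 0.1375, 0.0651]
eef_rot: [-0.0, -0.003, 1.0, 0.0]
wrist_force: [-0.6, 0.2, 0.3]
opening: 0.645
grasp_force: 0.0
```

Request:
apply_moves:
  moves:
    - {"jaw": 0.8, "offset": [0, 0, 0], "rot": [0, 0, 0]}
    - {"jaw": 0.8, "offset": [0, 0, -10], "rot": [0, 0, 0]}
    - {"jaw": 0.8, "offset": [0, 0, -40], "rot": [0, 0, 0]}
    - {"jaw": 0.8, "offset": [0, 0, -60], "rot": [0, 0, 0]}
    - {"jaw": 0.8, "offset": [0, 0, -60], "rot": [0, 0, 0]}

```text
time_s: 44.15
eef_pos: [0.5853, 0.1375, 0.2377]
eef_rot: [0.0, -0.003, 1.0, -0.0]
wrist_force: [-0.1, -0.3, -0.6]
opening: 0.8
grasp_force: 0.0
```

Request:
apply_moves:
  moves:
    - {"jaw": 0.8, "offset": [10, -50, -50], "rot": [0, 0, 0]}
    - {"jaw": 0.8, "offset": [10, -60, -30], "rot": [0, 0, 0]}
    - {"jaw": 0.8, "offset": [10, -60, 0], "rot": [0, 0, 0]}
    - {"jaw": 0.8, "offset": [0, -30, 0], "rot": [0, 0, 0]}
    - {"jaw": 0.8, "offset": [0, -10, 0], "rot": [0, 0, 0]}

```text
time_s: 44.78
eef_pos: [0.5585, -0.0634, 0.3076]
eef_rot: [0.001, -0.001, 1.0, -0.0]
wrist_force: [-0.3, -0.1, -0.3]
opening: 0.8
grasp_force: 0.0
```

Request:
apply_moves:
  moves:
    - {"jaw": 0.8, "offset": [0, 0, 0], "rot": [0, 0, 0]}
    - {"jaw": 0.8, "offset": [0, 0, 0], "rot": [0, 0, 0]}
    - {"jaw": 0.8, "offset": [0, 0, 0], "rot": [0, 0, 0]}
    - {"jaw": 0.8, "offset": [0, 0, 0], "rot": [0, 0, 0]}
    - {"jaw": 0.8, "offset": [0, 0, 0], "rot": [0, 0, 0]}

```text
time_s: 45.4
eef_pos: [0.5587, -0.0613, 0.3068]
eef_rot: [-0.0, -0.003, 1.0, 0.0]
wrist_force: [0.4, 0.1, 0.2]
opening: 0.798
grasp_force: 0.0
```

```bash
python3 placed.py small 586 137 pics/w10.png; python3 placed.py large 437 37;python3 placed.py oblong 454 -321;python3 placed.py square 612 -356
```

```text
small z 56.6 tilt [0.21 0.31] (array([586.1, 137.1]), array([82. , 81.1]), -80.6) circ [586.2 137.1  41. ] handle (array([586. , 136.2]), array([21. , 20.7]), 64.5)
wall (array([574.7, 116.5]), array([67.5, 25.1]), -28.7)
large z 56.6 tilt [ 0.07 -0.03] (array([437.4,  37. ]), array([114. , 112.9]), -26.7) circ [437.4  37.   56.9] handle (array([437.8,  36.5]), array([20.7, 20.6]), -1.0)
wall (array([443.5, 130.8]), array([28.4,  9.6]), -2.5)
oblong z 56.8 tilt [-0.1  -0.33] (array([ 454.4, -320.8]), array([140.2,  82.1]), -7.2) circ [ 453.7 -322.9   76.6] handle (array([ 454.5, -320.3]), array([45.4, 21.1]), -9.2)
wall (array([ 462.3, -255.3]), array([129.3,  67.5]), -6.7)
square z 56.8 tilt [ 0.11 -0.36] (array([ 587.5, -355. ]), array([150.4, 102.2]), 2.2) circ [ 587.9 -344.3   73.8] handle (array([ 611.9, -355.2]), array([46.3, 22. ]), 12.7)
wall (array([ 649.4, -328.7]), array([153.6,  89.6]), -24.3)
```

View pics/w10.png

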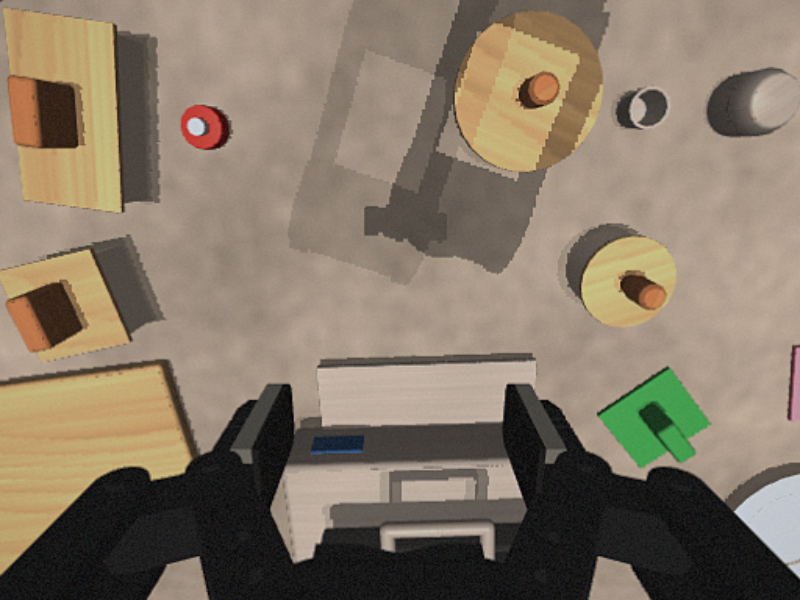

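All four lids (oblong (60,110), square (65,305), large (530,90), small (628,282)) lie flat and centred on their pots, and the arm is clear. Handing in.

```bash
python3 -c "
from bench import ctrl
print(ctrl.hand_in())"
```

```text
the job is handed in; nothing more can be done
None
```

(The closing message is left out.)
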